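# Fit a load stop to a rack arm with a T-foot thumbscrew

### The arm

A 6-joint arm with a two-finger parallel gripper is mounted at the origin on the work surface. World frame = base frame: x ahead of the robot, y to its left, z up, the work surface at z = 0. Lengths are in m, angles in degrees, forces in N, time in s.
With the tool pointing down it reaches from about 0.4 to 0.825 m from the base axis. Payload 7 kg.
Tool frame: the origin (TCP) lies at the very end of the fingers, on their centre line; the grasp point (between the pads) lies 19 mm behind it; z points along the fingers, y is the direction in which the jaws open and shut (so a half turn about z gives the same grasp; the last joint's range is limited). The gripper opens to 88 mm and grips with 3 to 60 N. Pads are 19 mm wide; open, the fingers measure 130 mm over their backs; the gripper's body (78 mm by 193 mm) begins 47 mm behind the grasp point.
Start: joints at [90.59, 20.546, 0.682, 0, -70.136, -16.507], TCP at [0.185, 0.649, 0.227] pointing down, gripper open.
Joint ranges: [-176.03, 176.03], [-82.01, 121.73], [-58.28, 71.71], [-173.87, 95.51], [-174.79, -0.11], [-173.66, 173.66]. Speed limits (degrees/s): [136.94, 136.94, 172.46, 180, 180, 180].

### API

Orientations are given as [roll, pitch, yaw] about the fixed x, y, z axes, in that order (R = Rz(yaw) Ry(pitch) Rx(roll)).
In Python, from plant import telemetry, optics, ctrl gives the robot as it stands.
- The arm moves only by the tool servo_tool, never from a script. Its argument "rows" is a list of rows, each a list of 3 entries, a list of its own where there are three numbers: the shift along the tool's x, y, z in m, then the turn, a rotation vector about the tool's x, y, z in units of 6 degrees (1.0 is 6 degrees), then the closure, from 0 (fully open) to 1 (shut). A call has 1 to 20 rows; each row shifts and turns the commanded pose from where the row before left it, along the tool's axes as they then stand; what a row does not reach is not made up. A row lasts 1/12 s, in which the tool goes at most 41.7 mm and 7.16 degrees, less where a joint would pass 70% of its speed; a pose out of reach is approached as far as the arm can. A call is refused whole if a number of a shift passes 0.0417 or a number of a turn 1, either way. A call with a gripper value outside its range is refused whole. The fingers move at their own pace and stop on an object; the grip force is fixed at half the most. Time passes only in rows, so rows that do not move let the fingers close. It gives the time, the measured TCP pose, the force and the opening at its end, in the units of the state.
- telemetry.get_obs(): the state, without advancing time (a new reading comes with each control period).
- optics.snapshot(name): name is "side" or "top"; returns the picture (384x512x3 uint8, red, green, blue); there is no depth.
- optics.camera_info(name): a dict with "mtx" (3x3 intrinsics, pixels), "rvec" (rotation vector, rad) and "tvec" (3), from world to camera coordinates, as OpenCV has them. Camera axes: x right, y down, z forward; pixel columns grow to the right and rows downward; lengths in m; the calibration is good to about 2 mm. A picture is of the moment at which its call begins. camera_info takes no time and is no camera call.
- ctrl.close_job(): hands the job in, once; it reports no verdict.
The state is a dict: "clock": time; "joint_pos": joint angles; "qvel": joint speeds; "tau": joint torques, N m; "tool_pos": TCP position; "orientation": TCP orientation; "force": force on the tool from outside, world axes, zero at the start; "moment": the same for the moment, N m; "opening": finger opening in m.
Only numpy, scipy, OpenCV 4.12 (cv2) and the standard library are available. Lean on these libraries where they do the work, as an engineer would, in place of code of your own. Each camera call takes 0.05 s, during which the arm holds its last target.

### The job

Fit the loose steel load stop to the blue rack arm on the bench: set its foot down over the arm at the slot nearest the arm's free end, with its upright plate at the free end, so that the slots in stop and arm line up. Then take the wing thumbscrew out of the deep red tub, pass its T-foot down through both slots until its collar sits flat on the stop, and give it a quarter turn so that the wing stands across the arm and the T-foot is locked underneath. Leave the other screw, the carton, the flange and the spanner where they are.

Things in the scene. Friction and masses are not known exactly. Their poses are not given: they have to be found in the camera images.
- end_slot (a point): Centre of the end slot of the fixed blue rack arm, in the plane of the arm's top face, 70 mm above the bench. x runs along the arm to its free end, 70 mm away; z up. Slot 38 mm long (x), 16 mm wide (y), square ends, right through the 6 mm top wall; below it the arm is hollow for 39 mm. Two more such slots lie 100 and 200 mm further back.
- rack_arm: Fixed blue box-section arm lying level on two timber chocks: 52 mm wide (y), 50 mm high, top face 70 mm above the bench, reaching from x = -330 to +70 mm (free end). At its root stands a plate 120 mm high and 100 mm wide. Origin on the bench, straight below end_slot; same axes.
- stop_slot (a point): Centre of the load stop's slot (38 mm along x, 16 mm along y), in the plane of the UNDERSIDE of its 6 mm foot plate. Once fitted it coincides with end_slot, x the same way. Two side flanges 4 mm thick hang 14 mm below the foot plate along its long edges, 56 mm apart inside, to straddle the 52 mm wide arm. At the start it stands on them on the bench, slot 14 mm up.
- load_stop: The load stop: one loose piece of bright steel, 0.25 to 0.5 kg, a foot plate with an upright plate at one end. Same origin and axes as stop_slot. Foot plate x = -45 to +66 mm, 64 mm wide (y), z = 0 to 6 mm; upright plate x = 60 to 66 mm, 56 mm wide, z = 6 to 76 mm; small gussets between them.
- stop_plate (a point): Centre of the load stop's upright plate: 63 mm along x and 41 mm above stop_slot, same axes. The plate reaches 35 mm above and below this point, is 6 mm thick (x) and 56 mm wide (y): a place to grip from above.
- thumbscrew_mid (a point): Middle of the loose wing thumbscrew, 78 mm long, z along its shank towards the wing, x along wing and T-foot (parallel). On z from here: flat wing +3 to +39 mm, hub (20 mm dia.) -9 to +3, collar (36 mm dia.) -15 to -9, shank (12 mm dia.) below it, T-foot -31 to -39. Stands upright in one cell of the tub at the start. With its collar on the fitted stop this point is 21 mm above end_slot.
- thumbscrew: The same steel thumbscrew, 0.08 to 0.17 kg; origin under its collar, 15 mm below thumbscrew_mid. Wing 44 mm wide (x), 10 mm thick (y). T-foot bar 34 mm (x) by 12 mm (y), with a 30 by 8 mm lead-in. Collar to T-foot 16 mm; stop plate and arm wall together take 12 mm. Plain shank: it drops through the slots and is not screwed in; the quarter turn may go either way.
- tub: Fixed red tub, origin at the centre of its underside. 98 mm (x) by 182 mm (y) over the rim, 105 mm high, walls 4 mm; a middle wall makes two cells, each 80 by 80 mm inside, centred at y = -42 and +42 mm. Fully opened fingers may be too wide for a cell. Timber insert in each, its top 30 mm up, with a 40 (x) by 18 mm slot where a screw hangs by its collar, wing along x, 21 mm below the rim.
- knob_screw_mid (a point): Middle of the other screw, to be left alone: round black star knob 46 mm in diameter, collar 36 mm, no T-foot. It stands in the other cell of the tub (either one), top 36 mm above the insert; this point is 6 mm above the insert.
- carton: Small loose cardboard carton 90 (x) by 70 (y) by 80 mm high, origin at the centre of its underside; to be left alone.
- flange: Heavy loose blue pipe flange, 150 mm in diameter, 45 mm high with its neck, lying flat, origin at the centre of its underside; to be left alone.
- spanner: Loose steel spanner 190 mm long lying flat at the right side of the bench, along its x, origin under its middle; to be left alone.
Not all that is in view belongs to the job. Leave any orange or turquoise look-alike of the thumbscrew alone.

How it is judged (in metres and radians):
On the way, in this order (a step that is already met when the one before it is completed fails the run):
1. the load stop sits on the arm at the end slot, plate at the free end, slots lined up (horizontal distance between stop_slot and end_slot below 0.006 m and z of stop_slot in the frame of end_slot below 0.003 m and x of stop_plate in the frame of end_slot above 0.05 m), for 0.2 s.
2. the thumbscrew is down through both slots, its collar on the stop (horizontal distance between thumbscrew_mid and end_slot below 0.008 m and z of thumbscrew_mid in the frame of end_slot below 0.0245 m), for 0.2 s.
At the end, for the whole second after the job is handed in: Stop flat on the arm (3 mm, 0.08 rad), its slot within 8 mm of the end slot, upright plate at the free end; thumbscrew upright through both slots, within 10 mm of centre, collar down within 2.5 mm, wing turned at least 1.2 rad from the arm's length; both at rest (horizontal distance between stop_slot and end_slot below 0.008 m and z of stop_slot in the frame of end_slot between -0.003 and 0.003 m and x of stop_plate in the frame of end_slot above 0.05 m and angle between stop_slot's own z axis and vertical below 0.08 rad and horizontal distance between thumbscrew_mid and end_slot below 0.01 m and z of thumbscrew_mid in the frame of end_slot between 0.0175 and 0.0235 m and angle between thumbscrew_mid's own z axis and vertical below 0.1 rad and angle between the x axis of thumbscrew_mid and the x axis of end_slot, either way round above 1.2 rad and linear speed of each of load_stop, thumbscrew below 0.02 m/s); the robot touches nothing.
It fails at once if the knob screw was moved more than 25 mm (distance of knob_screw_mid from where it was at the start of the episode above 0.025 m).
It fails at once if the carton was moved more than 25 mm (distance of carton from where it was at the start of the episode above 0.025 m).
It fails at once if the flange was moved more than 25 mm (distance of flange from where it was at the start of the episode above 0.025 m).
It fails at once if the spanner was moved more than 25 mm (distance of spanner from where it was at the start of the episode above 0.025 m).
It also fails if it takes over 72 s, if anything falls off the work surface, if the arm or the gripper's body presses on something with over 40 N, if the wrist force passes 120 N, or if a joint passes its speed limit or range.

## Working session

There is one attempt and no reset: what is moved stays moved. The work goes in short steps, Python scripts to look and compute and a tool call to move; the robot and the scene stay as the last step left them, time stands still between calls to the robot, and variables do not carry over. Pictures are saved under pics/ and viewed, and the job is handed in when it is done.

Besides the shell and the picture viewer there is one more tool, called after ">>>" in YAML: its name, and indented under it one key for each argument. servo_tool: Moves the arm, as the interface text tells. Its arguments: {"type":"object","properties":{"rows":{"type":"array"}},"required":["rows"]}

```bash
ls; mkdir -p pics; python3 - <<'E'
from plant import telemetry, optics, ctrl
import cv2
print(telemetry.get_obs())
for n in("side","top"):
    im=optics.snapshot(n); cv2.imwrite(f"pics/{n}0.png",im[:,:,::-1]); print(optics.camera_info(n))
E
```

```text
pics
{'clock': 0.0, 'joint_pos': array([ 9.05915379e+01,  2.05934717e+01,  6.34019699e-01, -1.98181977e-02,
       -7.01364740e+01, -1.65040768e+01]), 'qvel': array([-0.04998718,  0.07300649, -0.10006035, -0.12190843,  0.06178462,
       -0.03363366]), 'tau': array([ 2.65533549e-05, -5.82722855e+01,  2.93049735e+01,  6.99717119e+00,
        6.90073881e-03, -1.52175321e-04]), 'tool_pos': array([0.18499018, 0.64864624, 0.22560253]), 'orientation': array([ 1.79902733e+02, -9.39096994e-03, -1.59192804e+01]), 'force': array([-0.27214509, -0.08932698, -0.11108582]), 'moment': array([-0.00922777,  0.0307907 ,  0.02404274]), 'opening': 0.08763054494627168}
{'mtx': array([[493.4198891 ,   0.        , 258.14432702],
       [  0.        , 493.4198891 , 188.95834534],
       [  0.        ,   0.        ,   1.        ]]), 'rvec': array([ 0.10735042, -2.74076648,  1.48497712]), 'tvec': array([0.48765024, 0.11198863, 1.3530552 ])}
{'mtx': array([[367.76460168,   0.        , 256.32851907],
       [  0.        , 367.76460168, 191.14869327],
       [  0.        ,   0.        ,   1.        ]]), 'rvec': array([ 2.15054991, -2.16316248,  0.13981171]), 'tvec': array([-0.00705061,  0.50200479,  0.9824864 ])}
```

View pics/top0.png

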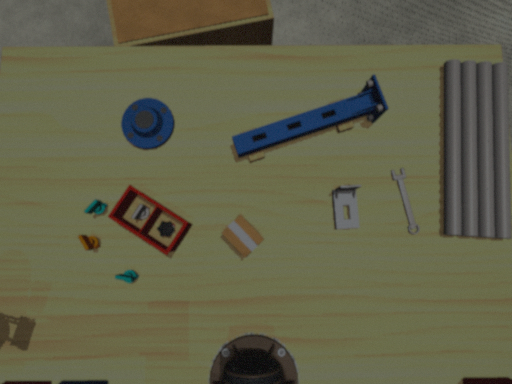

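View pics/side0.png

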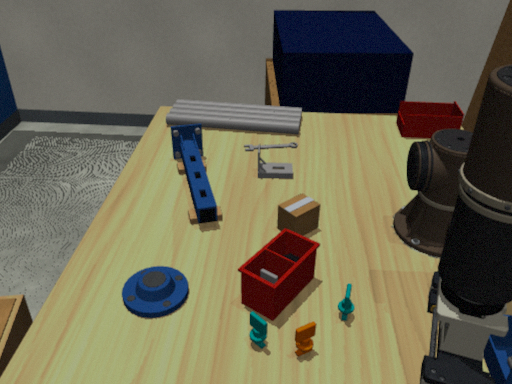

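```bash
cat > h.py <<'E'
import numpy as np, cv2
from plant import telemetry, optics, ctrl
C={n:optics.camera_info(n) for n in("top","side")}
def proj(n,P):
    c=C[n]; return cv2.projectPoints(np.array(P,float).reshape(-1,1,3),c["rvec"],c["tvec"],c["mtx"],None)[0].reshape(-1,2)
def ray(n,uv):
    c=C[n];R=cv2.Rodrigues(c["rvec"])[0]; o=-R.T@c["tvec"]
    uv=np.array(uv,float).reshape(-1,2); d=np.c_[uv,np.ones(len(uv))]@np.linalg.inv(c["mtx"]).T@R
    return o,d
def plane(n,uv,z):
    o,d=ray(n,uv); return o+d*((z-o[2])/d[:,2])[:,None]
def tri(ut,us):
    P=[C[n]["mtx"]@np.c_[cv2.Rodrigues(C[n]["rvec"])[0],C[n]["tvec"]] for n in("top","side")]
    X=cv2.triangulatePoints(P[0],P[1],np.array(ut,float).reshape(-1,2).T,np.array(us,float).reshape(-1,2).T); return (X[:3]/X[3]).T
def crop(n,im,x0,y0,w,h,s,name,gain=1.0):
    c=cv2.resize(im[y0:y0+h,x0:x0+w,::-1],None,fx=s,fy=s,interpolation=cv2.INTER_CUBIC)
    c=np.clip(c.astype(float)*gain,0,255).astype(np.uint8)
    cv2.imwrite("pics/"+name,c)
E
python3 - <<'E'
from h import *
t=cv2.imread("pics/top0.png")[:,:,::-1]; s=cv2.imread("pics/side0.png")[:,:,::-1]
a=[(t,225,70,170,100),(t,310,170,80,70),(t,75,175,130,115)]
crop("top",t,225,70,170,95,4.6,"c1.png",1.8)
crop("top",t,320,175,50,60,10,"c2.png",1.5)
crop("top",t,75,175,125,115,5,"c3.png",1.8)
crop("side",s,160,115,140,115,5,"c4.png",1.3)
crop("side",s,230,225,130,135,4.4,"c5.png",1.3)
E
```

```text
(no output)
```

View pics/c1.png

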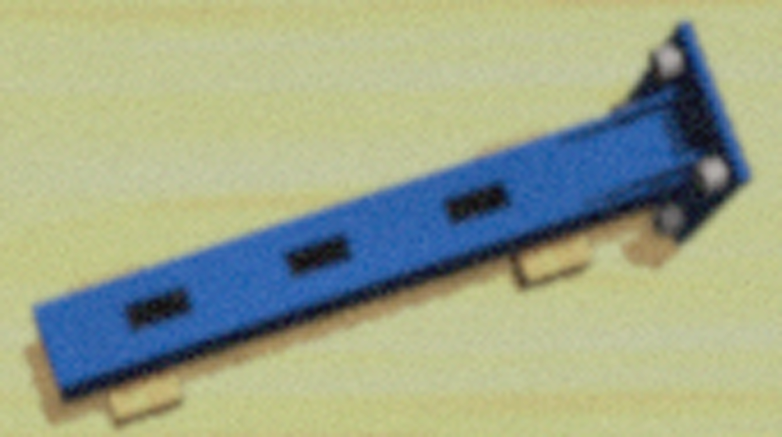

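View pics/c2.png

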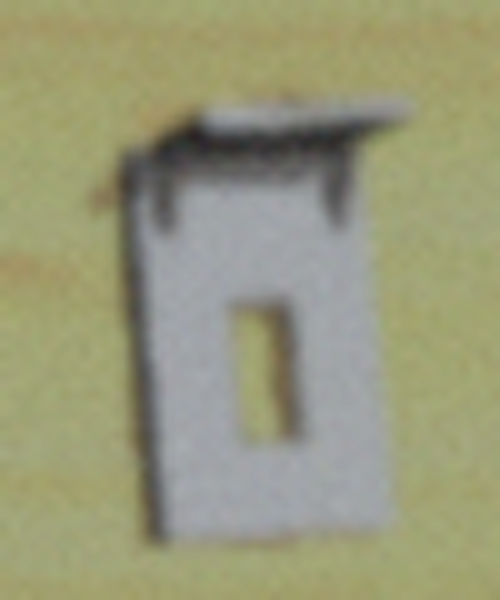

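View pics/c3.png

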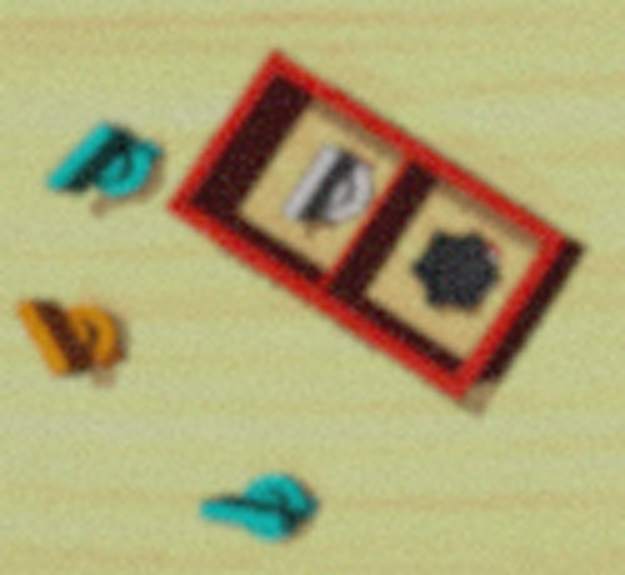

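View pics/c4.png

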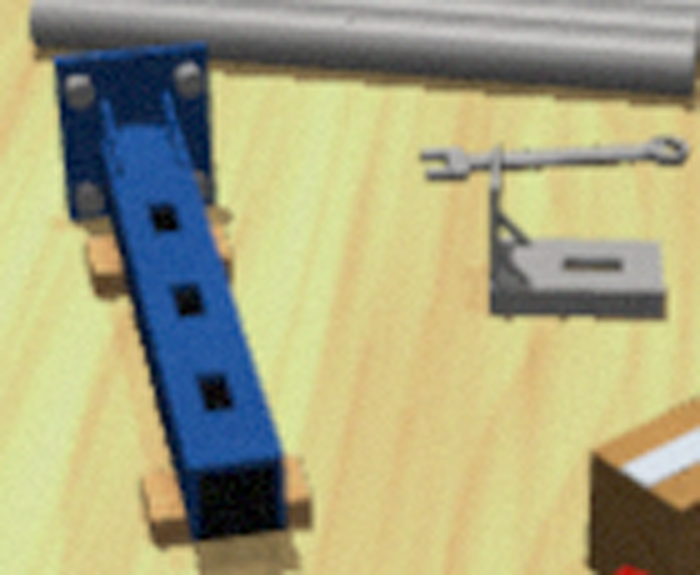

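View pics/c5.png

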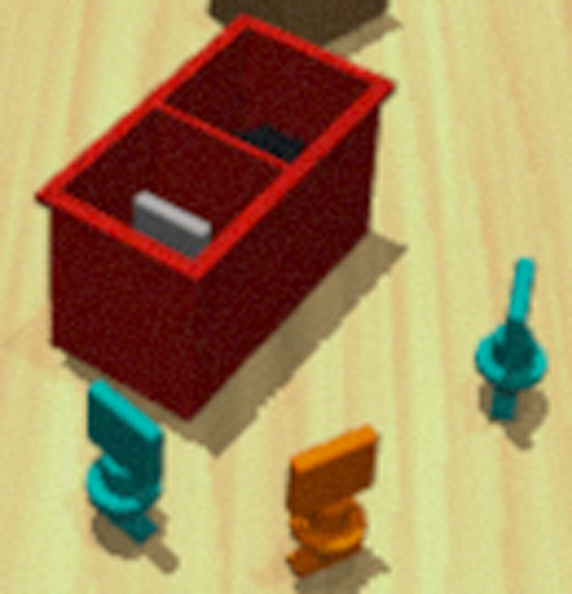

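```bash
cat > meas.py <<'E'
from h import *
def slots(n,im,box):
    x0,y0,w,h=box; g=cv2.resize(im[y0:y0+h,x0:x0+w],None,fx=8,fy=8,interpolation=cv2.INTER_CUBIC).astype(float)
    g=cv2.GaussianBlur(g,(0,0),4)
    return g
def up(pts,box): return np.asarray(pts)/8+np.array(box[:2])-0.5+0.5/8
if __name__=="__main__":
    t=cv2.imread("pics/top0.png")[:,:,::-1]; s=cv2.imread("pics/side0.png")[:,:,::-1]
    # arm slots
    cs={}
    for n,im,box,th in(("top",t,(228,72,170,95),75),("side",s,(170,125,55,100),110)):
        g=slots(n,im,box); b=g[:,:,2]; print(n,"blue pct",np.percentile(b,[5,50,95]))
        if n=="top":
            m=((g[:,:,2]>g[:,:,0]*2)&(b>70)).astype(np.uint8)
        else: m=((g[:,:,2]>g[:,:,0]*1.6)&(b>85)).astype(np.uint8)
        cv2.imwrite(f"pics/m_{n}.png",m*255)
        cnt,h=cv2.findContours(m,cv2.RETR_CCOMP,cv2.CHAIN_APPROX_NONE)
        for c,hh in zip(cnt,h[0]):
            A=cv2.contourArea(c)/64
            if A<15: continue
            r=cv2.minAreaRect(c); mm=cv2.moments(c); cen=up((mm['m10']/mm['m00'],mm['m01']/mm['m00']),box)
            P=plane(n,cen,.07)[0]; Q=plane(n,up(cv2.boxPoints(r),box),.07)[:,:2]
            print(n,"hole" if hh[3]>=0 else "outer",round(A,1),cen.round(2),P.round(4),"sides",np.linalg.norm(Q[1]-Q[0]).round(3),np.linalg.norm(Q[2]-Q[1]).round(3))
E
python3 meas.py
```

```text
top blue pct [37.54114648 80.40468352 94.95170905]
top outer 2414.5 [300.7  123.21] [ 0.6826 -0.1316  0.07  ] sides 0.398 0.05
top hole 91.4 [258.85 136.71] [ 0.6455 -0.0176  0.07  ] sides 0.04 0.019
top hole 87.7 [293.73 125.08] [ 0.6775 -0.1126  0.07  ] sides 0.04 0.018
top hole 90.4 [328.24 113.61] [ 0.7093 -0.2074  0.07  ] sides 0.041 0.019
top outer 34.7 [380.    92.16] [ 0.7696 -0.3517  0.07  ] sides 0.004 0.099
side blue pct [ 33.96389507 108.72026624 123.30307478]
side outer 1202.1 [196.94 174.04] [ 0.6782 -0.1165  0.07  ] sides 0.068 0.453
side hole 48.5 [202.59 193.07] [ 0.6451 -0.0182  0.07  ] sides 0.019 0.043
side hole 39.0 [197.18 174.64] [ 0.6769 -0.1132  0.07  ] sides 0.019 0.041
side hole 33.5 [192.36 158.19] [ 0.7087 -0.2081  0.07  ] sides 0.02 0.04
```

```bash
python3 - <<'E'
import cv2,numpy as np
a=cv2.imread("pics/m_top.png");b=cv2.imread("pics/m_side.png")
cv2.imwrite("pics/mm.png",cv2.resize(a,None,fx=.5,fy=.5)); cv2.imwrite("pics/mm2.png",cv2.resize(b,None,fx=.7,fy=.7))
E
```

```text
(no output)
```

View pics/mm.png

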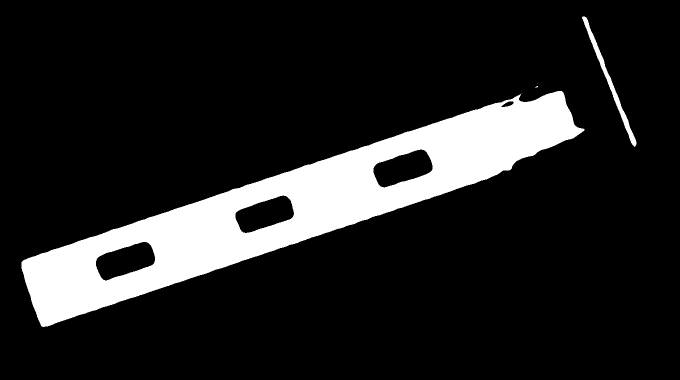

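View pics/mm2.png

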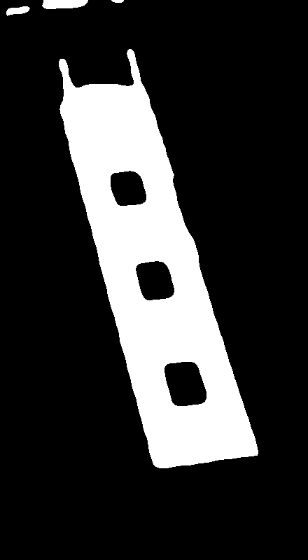

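```bash
python3 - <<'E'
from h import *
from meas import up
t=cv2.imread("pics/top0.png")[:,:,::-1]; s=cv2.imread("pics/side0.png")[:,:,::-1]
for n,im,box in(("top",t,(320,175,50,64)),("side",s,(245,140,60,45)),("tubtop",t,(125,188,55,60)),("tubside",s,(235,225,90,60))):
    x0,y0,w,h=box; g=cv2.resize(im[y0:y0+h,x0:x0+w],None,fx=8,fy=8,interpolation=cv2.INTER_CUBIC)
    g=cv2.GaussianBlur(g,(0,0),3).astype(float)
    d=g[:,:,0]-g[:,:,2]; v=g.max(2)
    m=((d<22)&(v>(85 if 'top' in n else 105))).astype(np.uint8)
    vis=g[:,:,::-1].copy(); cn,hr=cv2.findContours(m,cv2.RETR_CCOMP,cv2.CHAIN_APPROX_NONE)
    vis*=1.4; vis=np.clip(vis,0,255).astype(np.uint8)
    cv2.drawContours(vis,cn,-1,(0,0,255),1); cv2.imwrite(f"pics/g_{n}.png",vis)
    for c,hh in zip(cn,hr[0]):
        A=cv2.contourArea(c)/64
        if A<8: continue
        r=cv2.minAreaRect(c); mm=cv2.moments(c)
        print(n,hh[3]>=0,round(A,1),"cen",up((mm['m10']/mm['m00'],mm['m01']/mm['m00']),box).round(2),"box",up(cv2.boxPoints(r),box).round(1).tolist())
E
```

```text
top False 816.2 cen [346.65 211.3 ] box [[332.4, 190.3], [357.4, 188.5], [360.3, 228.0], [335.2, 229.8]]
top True 72.4 cen [346.64 211.52] box [[343.0, 204.9], [349.0, 204.4], [350.1, 218.2], [344.1, 218.7]]
top False 43.5 cen [350.62 185.44] box [[339.6, 183.9], [361.1, 183.9], [361.1, 187.4], [339.6, 187.4]]
side False 265.4 cen [277.8  167.53] box [[261.6, 171.8], [262.4, 161.0], [293.0, 163.3], [292.2, 174.1]]
side True 33.4 cen [278.05 167.43] box [[271.8, 168.8], [271.8, 165.8], [284.2, 166.0], [284.2, 169.0]]
side False 108.7 cen [267.92 145.82] box [[244.3, 144.4], [296.8, 141.9], [297.2, 150.7], [244.7, 153.2]]
tubtop False 34.2 cen [145.82 214.07] box [[140.5, 218.1], [146.9, 207.6], [151.0, 210.0], [144.6, 220.6]]
tubtop False 45.5 cen [136.24 210.78] box [[130.4, 216.9], [139.2, 202.3], [142.3, 204.1], [133.5, 218.8]]
tubside False 43.3 cen [268.87 273.04] box [[260.5, 270.2], [261.7, 267.8], [277.1, 275.7], [275.9, 278.2]]
```

View pics/g_top.png

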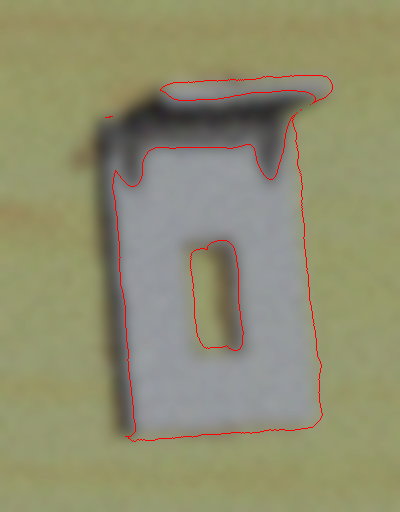

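View pics/g_side.png

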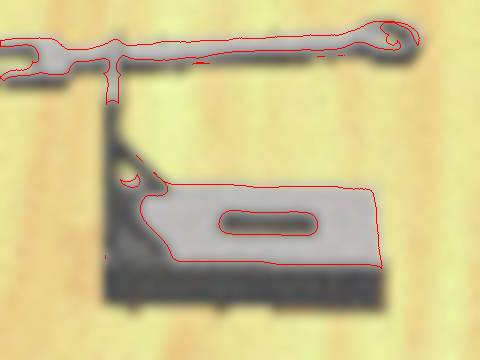

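View pics/g_tubtop.png

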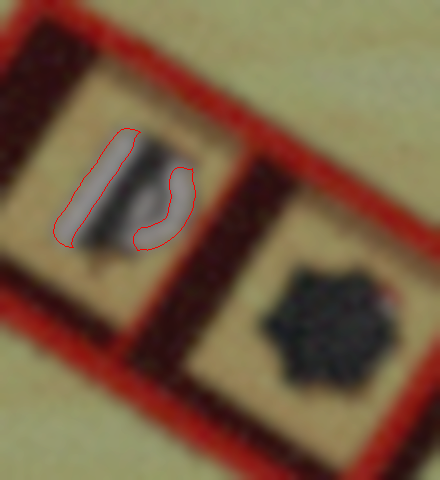

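View pics/g_tubside.png

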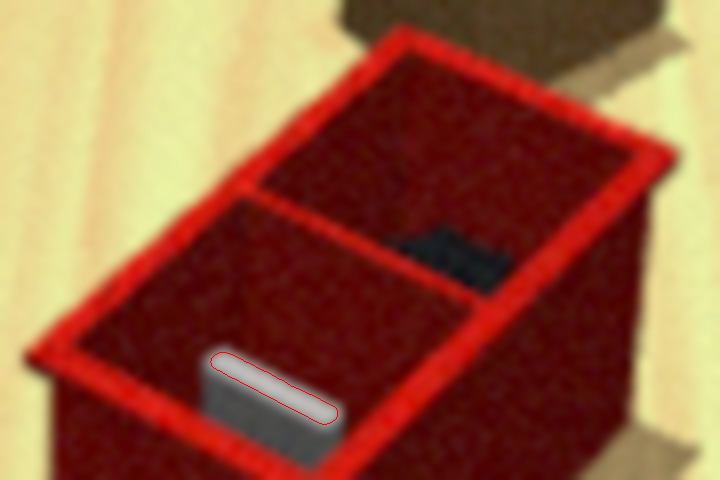

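```bash
python3 - <<'E'
from h import *
f=lambda n,p,z:plane(n,p,z).round(4)
up=lambda b,p:(np.array(p,float)/8+np.array(b)-.44)
print("slot",f("top",[346.64,211.55],.02),f("side",[278.05,167.43],.02),tri([346.64,211.55],[278.05,167.43]).round(4))
B=(320,175); S=(245,140)
E=f("top",up(B,[[117,200],[132,425],[300,180],[319,400],[135,438],[310,428]]),.02)[:,:2]; print(E.tolist())
d=lambda a,b:np.degrees(np.arctan2(*(a-b)[::-1]))
print("yaw L",d(E[0],E[1]),"R",d(E[2],E[3]),"back edge",d(E[4],E[5])-90)
Es=f("side",up(S,[[180,263],[378,266],[180,185],[365,189],[225,223],[312,223]]),.02)[:,:2];print(Es.tolist())
print("side yaw",d(Es[0],Es[1]),d(Es[2],Es[3]),d(Es[4],Es[5]))
# plate top edge z=.09
P=f("top",up(B,[[163,88],[325,80],[165,99],[318,98]]),.09);print("plate top",P.tolist(),d(P[0,:2],P[1,:2])-90)
print("plate side",f("side",up(S,[112,62]),.09))
T=(125,188);U=(235,225)
W=f("top",up(T,[[127,133],[62,243]]),.084);W2=f("side",up(U,[[218,361],[330,414]]),.084)
print("wing",W.tolist(),W.mean(0),np.linalg.norm(W[0]-W[1]),d(W[0,:2],W[1,:2]))
print("wing s",W2.tolist(),W2.mean(0),np.linalg.norm(W2[0]-W2[1]),d(W2[0,:2],W2[1,:2]))
print(tri([136.24,210.78],[268.87,273.04]))
# tub rim: red
t=cv2.imread("pics/top0.png")[:,:,::-1].astype(int); s=cv2.imread("pics/side0.png")[:,:,::-1].astype(int)
for n,im,b in(("top",t,(100,180,100,85)),("side",s,(235,225,90,100))):
    x,y,w,h=b;g=im[y:y+h,x:x+w]; m=((g[...,0]>(90 if n=="top" else 140))&(g[...,1]<.35*g[...,0])).astype(np.uint8)
    pts=cv2.findNonZero(m); hull=cv2.convexHull(pts)
    r=cv2.boxPoints(cv2.minAreaRect(pts)) if n=="top" else cv2.approxPolyDP(hull,4,True).reshape(-1,2)
    Q=f(n,r+np.array([x,y]),.105);print(n,Q.tolist(),Q.mean(0),np.linalg.norm(np.diff(Q,axis=0),axis=1))
E
```

```text
slot [[ 0.445  -0.2601  0.02  ]] [[ 0.4438 -0.2614  0.02  ]] [[ 0.4442 -0.2598  0.021 ]]
[[0.4786, -0.2266], [0.4007, -0.2293], [0.4853, -0.2907], [0.4089, -0.2941], [0.3962, -0.2301], [0.3993, -0.2906]]
yaw L 1.9850667863556317 R 2.548130888141484 back edge 2.933251508750331
[[0.4772, -0.2271], [0.3992, -0.2321], [0.4806, -0.2884], [0.4054, -0.2922], [0.461, -0.2597], [0.4261, -0.263]]
side yaw 3.6677880555314313 2.8928048940447297 5.4015924970082025
plate top [[0.508, -0.2277, 0.09], [0.5103, -0.2806, 0.09], [0.5044, -0.2283, 0.09], [0.5044, -0.2781, 0.09]] 2.4895529219991204
plate side [[ 0.5074 -0.2611  0.09  ]]
wing [[0.4628, 0.2919, 0.084], [0.4272, 0.3118, 0.084]] [0.445   0.30185 0.084  ] 0.04078443330487747 -29.20469986780962
wing s [[0.4611, 0.2923, 0.084], [0.4294, 0.3107, 0.084]] [0.44525 0.3015  0.084  ] 0.03665310355208682 -30.132664069607753
[[0.44522098 0.30211401 0.0843772 ]]
top [[0.4304, 0.365, 0.105], [0.5114, 0.3158, 0.105], [0.4144, 0.1658, 0.105], [0.3355, 0.216, 0.105]] [0.422925 0.26565  0.105   ] [0.09477151 0.1786309  0.09351604]
side [[0.3372, 0.2184, 0.105], [0.4316, 0.3651, 0.105], [0.507, 0.314, 0.105], [0.414, 0.169, 0.105]] [0.42245  0.266625 0.105   ] [0.17444842 0.09108441 0.17226143]
```

```bash
cat > go.py <<'E'
import sys; from h import *
from scipy.spatial.transform import Rotation as R
def rel(p,yaw):
    o=telemetry.get_obs(); Rm=R.from_euler('xyz',o["orientation"],degrees=True); T=R.from_euler('xyz',[180,0,yaw],degrees=True)
    print("t",round(o["clock"],2),"pos",o["tool_pos"].round(4),"ori",o["orientation"].round(2),"F",o["force"].round(1),"open",round(o["opening"],4),"j",o["joint_pos"].round(1))
    print("shift tool",Rm.inv().apply(np.array(p)-o["tool_pos"]).round(4),"turn units",(np.degrees((Rm.inv()*T).as_rotvec())/6).round(3))
if __name__=="__main__": rel([float(v) for v in sys.argv[1:4]],float(sys.argv[4]))
E
python3 go.py .45 .25 .227 -87.3
```

```text
t 0.1 pos [0.185  0.6487 0.2257] ori [ 1.7991e+02 -1.0000e-02 -1.5920e+01] F [-0.3 -0.5  0.2] open 0.0873 j [ 90.6  20.6   0.6  -0.  -70.1 -16.5]
shift tool [ 0.3642  0.3107 -0.0008] turn units [ 1.1000e-02 -1.0000e-02  1.1896e+01]
```

>>> servo_tool:
  rows:
    - [[0.026,0.0222,0],[0,0,0],0]
    - [[0.026,0.0222,0],[0,0,0],0]
    - [[0.026,0.0222,0],[0,0,0],0]
    - [[0.026,0.0222,0],[0,0,0],0]
    - [[0.026,0.0222,0],[0,0,0],0]
    - [[0.026,0.0222,0],[0,0,0],0]
    - [[0.026,0.0222,0],[0,0,0],0]
    - [[0.026,0.0222,0],[0,0,0],0]
    - [[0.026,0.0222,0],[0,0,0],0]
    - [[0.026,0.0222,0],[0,0,0],0]
    - [[0.026,0.0222,0],[0,0,0],0]
    - [[0.026,0.0222,0],[0,0,0],0]
    - [[0.026,0.0222,0],[0,0,0],0]
    - [[0.026,0.0222,0],[0,0,0],0]

```text
clock: 1.27
tool_pos: [0.4504, 0.2488, 0.2265]
orientation: [180.0, 0.0, -15.9]
force: [0.4, 0.6, -0.6]
opening: 0.0875
```

```bash
python3 go.py .507 -.258 .227 -87.3
```

```text
t 1.27 pos [0.4504 0.2488 0.2265] ori [ 1.800e+02  1.000e-02 -1.591e+01] F [ 0.4  0.6 -0.6] open 0.0875 j [ 50.8   5.3 -19.3  -0.  -65.4  23.3]
shift tool [ 0.1934  0.4718 -0.0005] turn units [1.0000e-03 1.0000e-03 1.1899e+01]
```

>>> servo_tool:
  rows:
    - [[0.0138,0.0337,0],[0,0,0],0]
    - [[0.0138,0.0337,0],[0,0,0],0]
    - [[0.0138,0.0337,0],[0,0,0],0]
    - [[0.0138,0.0337,0],[0,0,0],0]
    - [[0.0138,0.0337,0],[0,0,0],0]
    - [[0.0138,0.0337,0],[0,0,0],0]
    - [[0.0138,0.0337,0],[0,0,0],0]
    - [[0.0138,0.0337,0],[0,0,0],0]
    - [[0.0138,0.0337,0],[0,0,0],0]
    - [[0.0138,0.0337,0],[0,0,0],0]
    - [[0.0138,0.0337,0],[0,0,0],0]
    - [[0.0138,0.0337,0],[0,0,0],0]
    - [[0.0138,0.0337,0],[0,0,0],0]
    - [[0.0138,0.0337,0],[0,0,0],0]
    - [[0,0,0],[0,0,0.99],0]
    - [[0,0,0],[0,0,0.99],0]
    - [[0,0,0],[0,0,0.99],0]
    - [[0,0,0],[0,0,0.99],0]
    - [[0,0,0],[0,0,0.99],0]
    - [[0,0,0],[0,0,0.99],0]

```text
clock: 2.93
tool_pos: [0.506, -0.2563, 0.2261]
orientation: [180.0, 0.0, -51.9]
force: [-0.1, -0.4, 0.6]
opening: 0.0876
```

>>> servo_tool:
  rows:
    - [[0,0,0],[0,0,0.99],0]
    - [[0,0,0],[0,0,0.99],0]
    - [[0,0,0],[0,0,0.99],0]
    - [[0,0,0],[0,0,0.99],0]
    - [[0,0,0],[0,0,0.99],0]
    - [[0,0,0],[0,0,0.99],0]
    - [[0,0,0],[0,0,0],0]

```text
clock: 3.52
tool_pos: [0.5061, -0.2562, 0.2262]
orientation: [180.0, 0.0, -87.5]
force: [0.1, 0.2, 0.7]
opening: 0.0874
```

```bash
python3 go.py .507 -.2575 .060 -87.3; python3 - <<'E'
from h import *
s=optics.snapshot("side");crop("side",s,215,90,110,100,6,"s1.png",1.2)
E
```

```text
t 3.52 pos [ 0.5061 -0.2562  0.2262] ori [ 1.7996e+02  2.0000e-02 -8.7470e+01] F [0.1 0.2 0.7] open 0.0874 j [ -7.1  10.5 -13.2  -0.  -66.4   9.6]
shift tool [ 0.0014 -0.001   0.1662] turn units [ 0.007  0.003 -0.028]
```

View pics/s1.png

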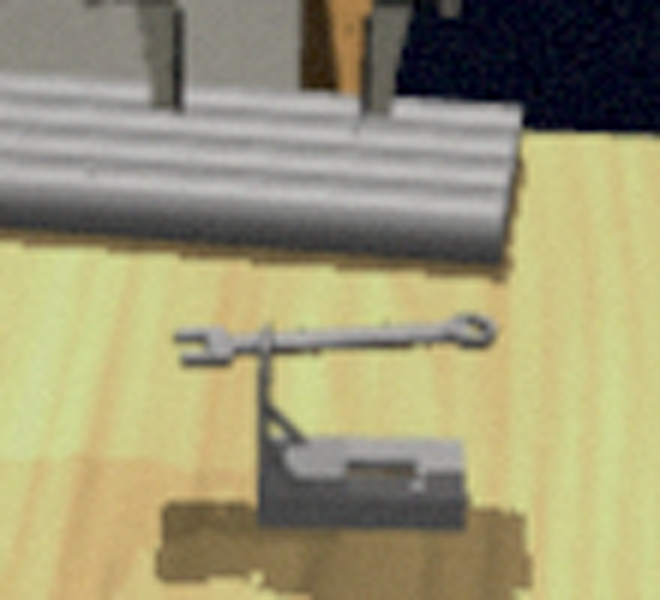

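>>> servo_tool:
  rows:
    - [[0.0014,-0.001,0.02],[0,0,0],0]
    - [[0,0,0.025],[0,0,0],0]
    - [[0,0,0.025],[0,0,0],0]
    - [[0,0,0.025],[0,0,0],0]
    - [[0,0,0.025],[0,0,0],0]
    - [[0,0,0.02],[0,0,0],0]
    - [[0,0,0.016],[0,0,0],0]
    - [[0,0,0.01],[0,0,0],0]
    - [[0,0,0],[0,0,0],0]

```text
clock: 4.32
tool_pos: [0.506, -0.2573, 0.0583]
orientation: [179.8, 0.1, -87.1]
force: [0.4, 0.3, 0.4]
opening: 0.0872
```

```bash
python3 go.py .507 -.2575 .060 -87.3; python3 - <<'E'
from h import *
s=optics.snapshot("side");crop("side",s,215,90,110,100,6,"s2.png",1.2)
E
```

```text
t 4.32 pos [ 0.506  -0.2573  0.0583] ori [ 1.7978e+02  6.0000e-02 -8.7070e+01] F [0.4 0.3 0.4] open 0.0872 j [ -7.2  20.2 -24.7  -0.  -45.3  10.2]
shift tool [ 0.0002 -0.001  -0.0017] turn units [0.037 0.01  0.038]
```

View pics/s2.png

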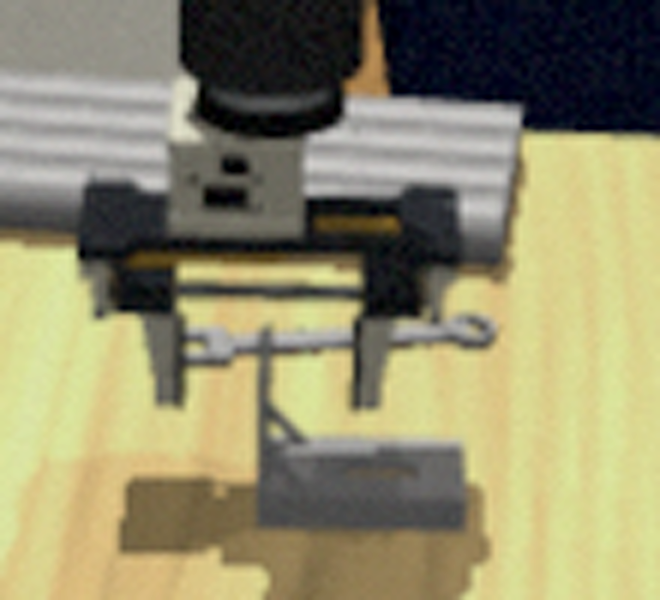

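>>> servo_tool:
  rows:
    - [[0,-0.001,0],[0,0,0],1]
    - [[0,0,0],[0,0,0],1]
    - [[0,0,0],[0,0,0],1]
    - [[0,0,0],[0,0,0],1]
    - [[0,0,0],[0,0,0],1]
    - [[0,0,0],[0,0,0],1]
    - [[0,0,0],[0,0,0],1]
    - [[0,0,0],[0,0,0],1]
    - [[0,0,0],[0,0,0],1]
    - [[0,0,0],[0,0,0],1]
    - [[0,0,0],[0,0,0],1]
    - [[0,0,0],[0,0,0],1]

```text
clock: 5.37
tool_pos: [0.5084, -0.2576, 0.0605]
orientation: [180.0, 0.0, -87.2]
force: [0.3, -0.3, 0.4]
opening: 0.0129
```

```bash
python3 go.py .507 -.2575 .20 -87.3
```

```text
t 5.37 pos [ 0.5084 -0.2576  0.0605] ori [179.99   0.   -87.2 ] F [ 0.3 -0.3  0.4] open 0.0129 j [ -7.2  20.1 -24.5   0.  -45.4  10. ]
shift tool [-0.0002  0.0014 -0.1395] turn units [0.001 0.    0.017]
```

>>> servo_tool:
  rows:
    - [[0,0,0],[0,0,0],1]
    - [[0,0,0],[0,0,0],1]
    - [[0,0,0],[0,0,0],1]
    - [[0,0,0],[0,0,0],1]
    - [[0,0,0],[0,0,0],1]

```text
clock: 5.78
tool_pos: [0.5083, -0.2576, 0.0605]
orientation: [180.0, 0.0, -87.2]
force: [-0.7, 0.5, 0.1]
opening: 0.0059
```

>>> servo_tool:
  rows:
    - [[0,0,-0.005],[0,0,0],1]
    - [[0,0,-0.01],[0,0,0],1]
    - [[0,0,-0.015],[0,0,0],1]
    - [[0,0,-0.02],[0,0,0],1]
    - [[0,0,-0.02],[0,0,0],1]
    - [[0,0,-0.02],[0,0,0],1]
    - [[0,0,-0.02],[0,0,0],1]
    - [[0,0,-0.015],[0,0,0],1]
    - [[0,0,-0.01],[0,0,0],1]
    - [[0,0,-0.005],[0,0,0],1]
    - [[0,0,0],[0,0,0],1]

```text
clock: 6.7
tool_pos: [0.5088, -0.2577, 0.2018]
orientation: [-179.9, -0.0, -87.2]
force: [0.1, 0.4, -2.7]
opening: 0.0059
```

```bash
python3 go.py .6252 .0418 .20 18.6; python3 - <<'E'
from h import *
s=optics.snapshot("side");crop("side",s,215,70,110,100,6,"s3.png",1.2)
t=optics.snapshot("top");crop("top",t,310,130,100,100,6,"t3.png",1.5)
E
```

```text
t 6.7 pos [ 0.5088 -0.2577  0.2018] ori [-1.7989e+02 -2.0000e-02 -8.7190e+01] F [ 0.1  0.4 -2.7] open 0.0059 j [ -7.2  11.7 -15.    0.  -63.2  10. ]
shift tool [-0.2934 -0.1309  0.0019] turn units [-9.0000e-03 -1.9000e-02 -1.7632e+01]
```

View pics/s3.png

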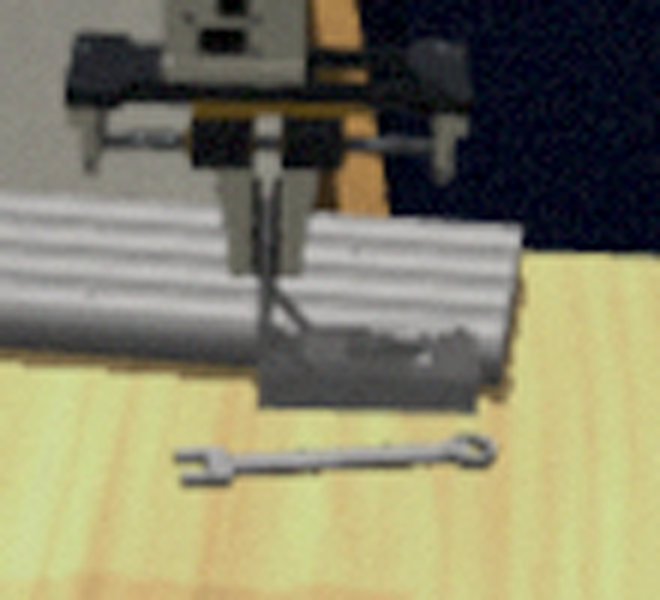

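View pics/t3.png

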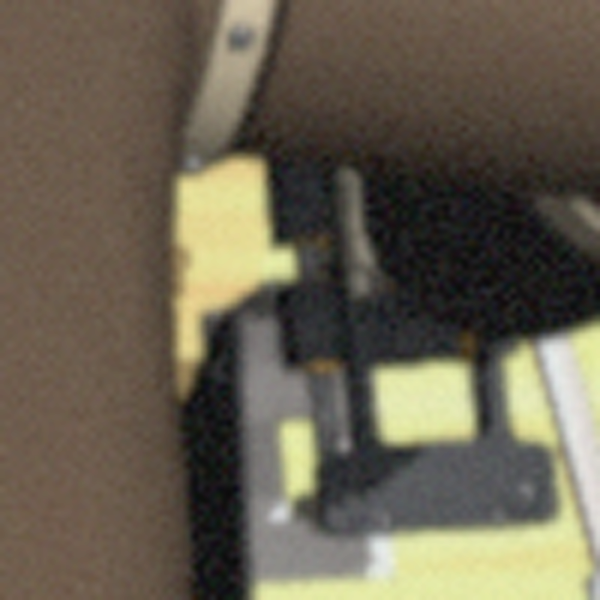

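>>> servo_tool:
  rows:
    - [[-0.0145,-0.0065,0],[0,0,0],1]
    - [[-0.0245,-0.0109,0],[0,0,0],1]
    - [[-0.0245,-0.0109,0],[0,0,0],1]
    - [[-0.0245,-0.0109,0],[0,0,0],1]
    - [[-0.0245,-0.0109,0],[0,0,0],1]
    - [[-0.0245,-0.0109,0],[0,0,0],1]
    - [[-0.0245,-0.0109,0],[0,0,0],1]
    - [[-0.0245,-0.0109,0],[0,0,0],1]
    - [[-0.0245,-0.0109,0],[0,0,0],1]
    - [[-0.0245,-0.0109,0],[0,0,0],1]
    - [[-0.0245,-0.0109,0],[0,0,0],1]
    - [[-0.0245,-0.0109,0],[0,0,0],1]
    - [[-0.01,-0.0045,0],[0,0,0],1]

```text
clock: 7.88
tool_pos: [0.6252, 0.0451, 0.1987]
orientation: [179.9, -0.0, -87.1]
force: [-0.2, -0.6, -2.8]
opening: 0.006
```

>>> servo_tool:
  rows:
    - [[0,0,0],[0,0,-0.6],1]
    - [[0,0,0],[0,0,-0.97],1]
    - [[0,0,0],[0,0,-0.97],1]
    - [[0,0,0],[0,0,-0.97],1]
    - [[0,0,0],[0,0,-0.97],1]
    - [[0,0,0],[0,0,-0.97],1]
    - [[0,0,0],[0,0,-0.97],1]
    - [[0,0,0],[0,0,-0.97],1]
    - [[0,0,0],[0,0,-0.97],1]
    - [[0,0,0],[0,0,-0.97],1]
    - [[0,0,0],[0,0,-0.97],1]
    - [[0,0,0],[0,0,-0.97],1]
    - [[0,0,0],[0,0,-0.97],1]
    - [[0,0,0],[0,0,-0.97],1]
    - [[0,0,0],[0,0,-0.97],1]
    - [[0,0,0],[0,0,-0.97],1]
    - [[0,0,0],[0,0,-0.97],1]
    - [[0,0,0],[0,0,-0.97],1]
    - [[0,0,0],[0,0,-0.57],1]
    - [[0,0,0],[0,0,0],1]

```text
clock: 9.55
tool_pos: [0.624, 0.0421, 0.1991]
orientation: [-180.0, 0.1, 18.9]
force: [0.3, -0.7, -2.2]
opening: 0.006
```

```bash
python3 go.py .6252 .0418 .145 18.6; python3 - <<'E'
from h import *
s=optics.snapshot("side");crop("side",s,160,80,120,140,4,"s4.png",1.2)
t=optics.snapshot("top");crop("top",t,200,70,140,100,5,"t4.png",1.5)
E
```

```text
t 9.55 pos [0.624  0.0421 0.1991] ori [-1.7999e+02  1.4000e-01  1.8900e+01] F [ 0.3 -0.7 -2.2] open 0.006 j [ 21.7  17.1  -8.   -0.  -65.   87.2]
shift tool [0.0011 0.0007 0.0541] turn units [-0.002  0.024  0.05 ]
```

View pics/s4.png

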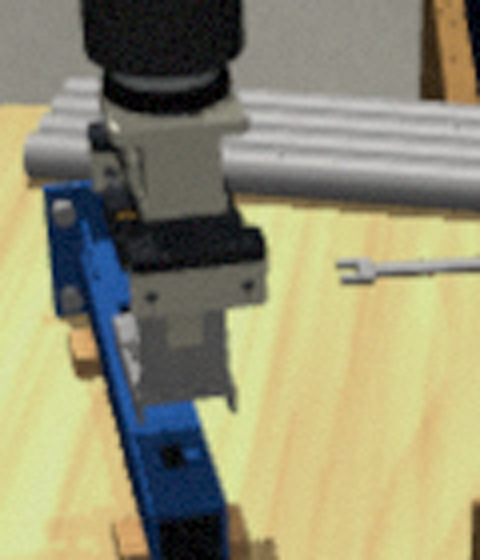

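View pics/t4.png

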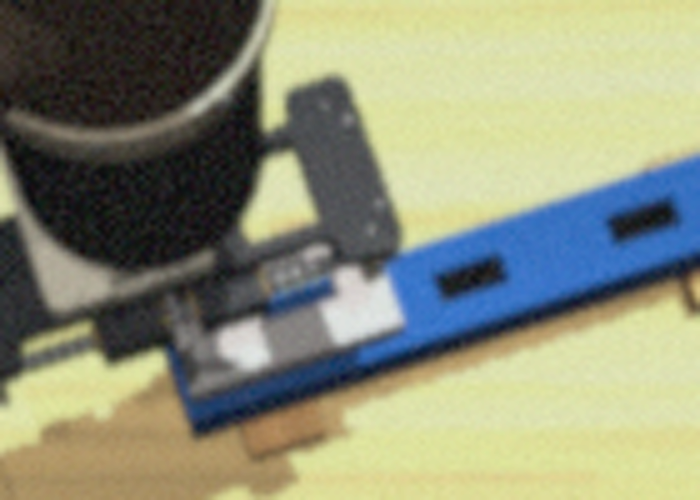

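```bash
python3 - <<'E'
from h import *
P=plane("side",[[195.4,184.6],[218.4,181.6]],.139);print(P.round(4),P.mean(0).round(4),np.linalg.norm(P[0]-P[1]))
u=np.array([np.cos(np.radians(108.6)),np.sin(np.radians(108.6))]);v=np.array([-u[1],u[0]])
d=P[:,:2]-np.array([.6453,-.0179]);print("along,lat",d@u,d@v)
E
```

```text
[[0.6496 0.0468 0.139 ]
 [0.5926 0.027  0.139 ]] [0.6211 0.0369 0.139 ] 0.06028606882316828
along,lat [0.05997318 0.0593863 ] [-0.02470586  0.03557735]
```

```bash
python3 - <<'E'
from h import *
s=optics.snapshot("side");np.save("s4.npy",s);crop("side",s,180,145,60,75,8,"s5.png",1.5)
E
```

```text
(no output)
```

View pics/s5.png

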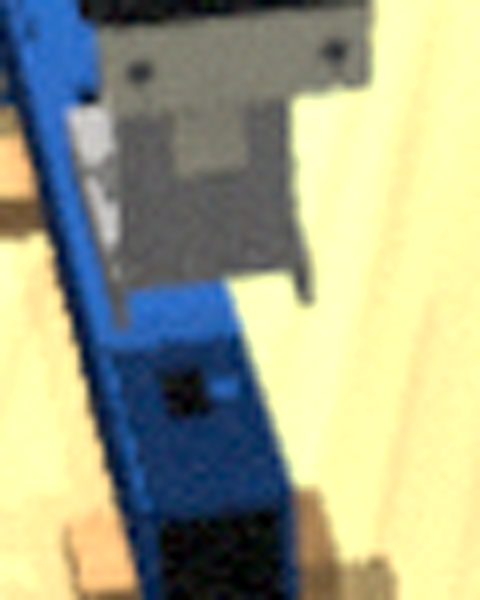

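```bash
python3 - <<'E'
from h import *
u=np.array([np.cos(np.radians(108.6)),np.sin(np.radians(108.6))]);v=np.array([-u[1],u[0]]);e=np.array([.6453,-.0179])
k=lambda p:np.array(p)/8+[180,145]-.44
P=plane("side",k([[115,327],[312,303]]),.1386)
d=P[:,:2]-e;print("corners along,lat",(d@u).round(4),(d@v).round(4))
# predicted pixels if TCP centred plate: TCP
tc=np.array([.624,.0421]); a=np.radians(108.9);U=np.array([np.cos(a),np.sin(a)]);V=np.array([-U[1],U[0]])
def cp(n,q): return ((proj(n,q)+.44-[180,145])*8).round(0)
for nm,(al,la,z) in dict(flL=(.003,-.032,.1386),flR=(.003,.032,.1386),plL=(.003,-.028,.2),plR=(.003,.028,.2),plLb=(.003,-.028,.1586),plRb=(.003,.028,.1586),tip=(.003,0,.1991),tipL=(.013,-.0095,.1991),tipR=(.013,.0095,.1991)).items():
    q=np.r_[tc+al*U+la*V,z]; print(nm,cp("side",q))
E
```

```text
corners along,lat [0.0624 0.0629] [-0.0289  0.0353]
flL [[111. 335.]]
flR [[307. 310.]]
plL [[112. 168.]]
plR [[289. 147.]]
plLb [[119. 281.]]
plRb [[293. 259.]]
tip [[201. 160.]]
tipL [[176. 179.]]
tipR [[236. 172.]]
```

```bash
python3 - <<'E'
from h import *
t=optics.snapshot("top");np.save("t4.npy",t);crop("top",t,225,110,70,55,10,"t5.png",1.5)
tc=np.array([.624,.0421]); a=np.radians(108.9);U=np.array([np.cos(a),np.sin(a)]);V=np.array([-U[1],U[0]])
cp=lambda q:((proj("top",q)+.45-[225,110])*10).round(0)
for nm,(al,la,z) in dict(backR=(-.108,.032,.1586),backRbot=(-.108,.032,.1386),backL=(-.108,-.032,.1586),midR=(-.06,.032,.1586)).items():
    print(nm,cp(np.r_[tc+al*U+la*V,z]))
E
```

```text
backR [[561. 238.]]
backRbot [[556. 261.]]
backL [[474.   2.]]
midR [[377. 301.]]
```

View pics/t5.png

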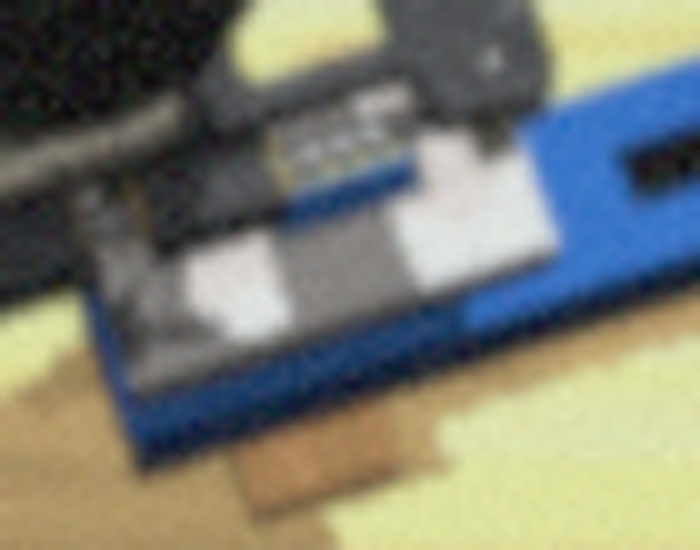

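>>> servo_tool:
  rows:
    - [[0.0017,0.0006,0.005],[0,0,0.05],1]
    - [[0,0,0.015],[0,0,0],1]
    - [[0,0,0.015],[0,0,0],1]
    - [[0,0,0.015],[0,0,0],1]
    - [[0,0,0.01],[0,0,0],1]
    - [[0,0,0.004],[0,0,0],1]
    - [[0,0,0],[0,0,0],1]
    - [[0,0,0],[0,0,0],1]

```text
clock: 10.42
tool_pos: [0.627, 0.0424, 0.1369]
orientation: [180.0, -0.0, 18.5]
force: [0.1, 0.4, -3.2]
opening: 0.006
```

```bash
python3 go.py .6258 .0420 .1165 18.6; python3 - <<'E'
from h import *
s=optics.snapshot("side");crop("side",s,180,145,60,75,8,"s6.png",1.5)
t=optics.snapshot("top");crop("top",t,225,110,70,55,10,"t6.png",1.5)
E
```

```text
t 10.42 pos [0.627  0.0424 0.1369] ori [ 1.7998e+02 -1.0000e-02  1.8460e+01] F [ 0.1  0.4 -3.2] open 0.006 j [ 21.7  20.1 -12.3   0.  -57.5  86.8]
shift tool [-0.0012  0.      0.0204] turn units [ 0.003 -0.002 -0.024]
```

View pics/s6.png

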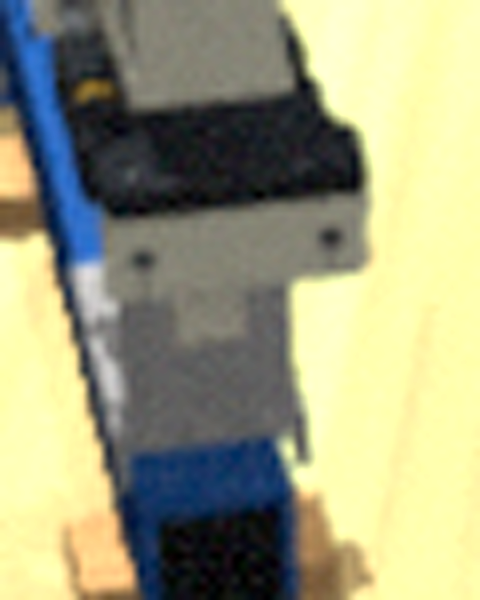

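View pics/t6.png

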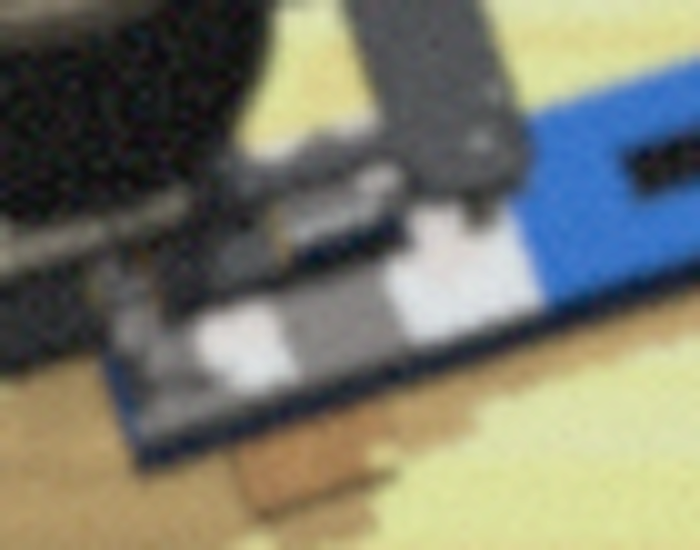

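```bash
python3 - <<'E'
from h import *
a=np.radians(108.6);u=np.array([np.cos(a),np.sin(a)]);v=np.array([-u[1],u[0]]);e=np.array([.6453,-.0179])
cs=lambda q:((proj("side",q)+.44-[180,145])*8).round(0).tolist()
ct=lambda q:((proj("top",q)+.45-[225,110])*10).round(0).tolist()
z=.1369-.0465
for nm,(al,la,zz) in dict(armL=(.07,-.026,.07),armR=(.07,.026,.07),plLb=(.066,-.028,z+.006),plRb=(.066,.028,z+.006),flR=(.066,.032,z-.014),flRi=(.066,.028,z-.014),backR=(-.045,.032,z+.006),midR=(0,.032,z+.006),frR=(.066,.032,z+.006),arm0R=(0,.026,.07)).items():
    q=np.r_[e+al*u+la*v,zz];print(nm,"side",cs(q),"top",ct(q))
E
```

```text
armL side [[139.0, 513.0]] top [[68.0, 266.0]]
armR side [[295.0, 492.0]] top [[129.0, 444.0]]
plLb side [[127.0, 441.0]] top [[74.0, 226.0]]
plRb side [[296.0, 419.0]] top [[141.0, 423.0]]
flR side [[310.0, 467.0]] top [[150.0, 454.0]]
flRi side [[298.0, 469.0]] top [[145.0, 440.0]]
backR side [[250.0, 246.0]] top [[547.0, 303.0]]
midR side [[272.0, 313.0]] top [[385.0, 357.0]]
frR side [[308.0, 417.0]] top [[146.0, 437.0]]
arm0R side [[258.0, 379.0]] top [[376.0, 361.0]]
```

>>> servo_tool:
  rows:
    - [[-0.0008,0,0.002],[0,0,0],1]
    - [[0,0,0.003],[0,0,0],1]
    - [[0,0,0.003],[0,0,0],1]
    - [[0,0,0.003],[0,0,0],1]
    - [[0,0,0.002],[0,0,0],1]
    - [[0,0,0],[0,0,0],1]

```text
clock: 11.02
tool_pos: [0.6254, 0.0421, 0.1228]
orientation: [-180.0, 0.1, 18.5]
force: [-0.2, -0.4, -2.5]
opening: 0.0057
```

```bash
python3 go.py .6258 .0420 .1165 18.6
```

```text
t 11.02 pos [0.6254 0.0421 0.1228] ori [-1.800e+02  6.000e-02  1.846e+01] F [-0.2 -0.4 -2.5] open 0.0057 j [ 21.7  20.8 -13.4  -0.  -55.9  86.8]
shift tool [0.0003 0.0002 0.0063] turn units [-0.001  0.01  -0.024]
```

Flanges straddle the arm without contact force. Lowering to the seat.

>>> servo_tool:
  rows:
    - [[0,0,0.002],[0,0,0],1]
    - [[0,0,0.002],[0,0,0],1]
    - [[0,0,0.001],[0,0,0],1]
    - [[0,0,0.001],[0,0,0],1]
    - [[0,0,0],[0,0,0],1]

```text
clock: 11.43
tool_pos: [0.6257, 0.0421, 0.1173]
orientation: [-180.0, 0.0, 18.5]
force: [-0.2, -0.0, -2.8]
opening: 0.0057
```

```bash
python3 go.py .6258 .0420 .1165 18.6; python3 - <<'E'
from h import *
s=optics.snapshot("side");crop("side",s,180,145,60,75,8,"s7.png",1.5)
t=optics.snapshot("top");crop("top",t,225,110,70,55,10,"t7.png",1.5)
E
```

```text
t 11.43 pos [0.6257 0.0421 0.1173] ori [-1.800e+02  2.000e-02  1.846e+01] F [-0.2 -0.  -2.8] open 0.0057 j [ 21.7  21.1 -13.7  -0.  -55.2  86.8]
shift tool [0.0001 0.0001 0.0008] turn units [-0.     0.003 -0.023]
```

View pics/s7.png

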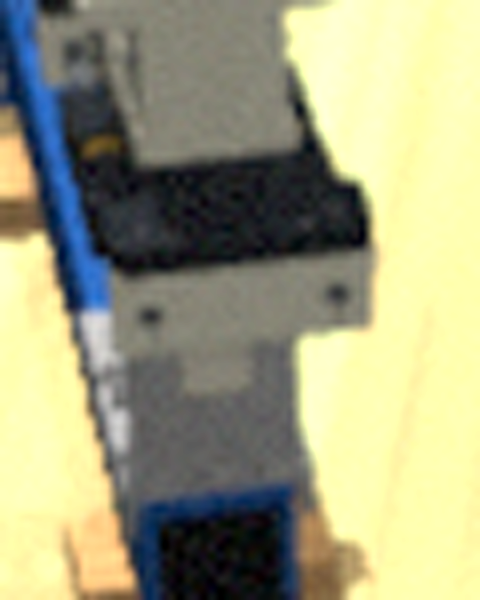

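View pics/t7.png

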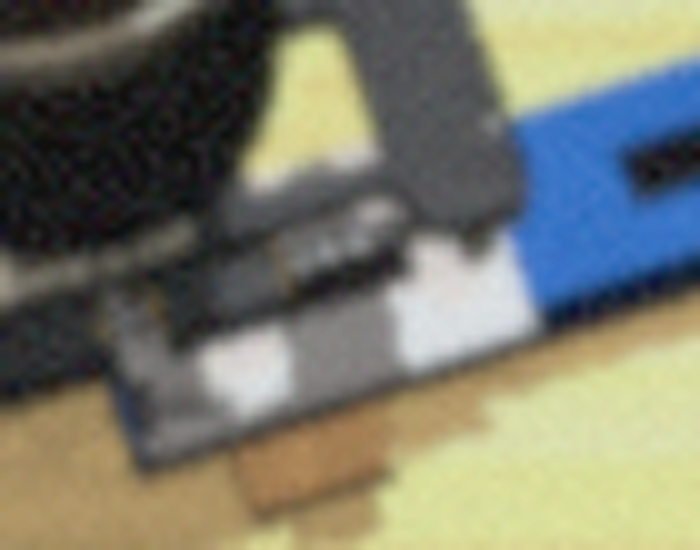

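>>> servo_tool:
  rows:
    - [[0,0,0.001],[0,0,0],1]
    - [[0,0,0.0005],[0,0,0],1]
    - [[0,0,0],[0,0,0],1]

```text
clock: 11.78
tool_pos: [0.626, 0.0423, 0.1166]
orientation: [180.0, -0.0, 18.5]
force: [-0.2, 0.2, 1.2]
opening: 0.0057
```

>>> servo_tool:
  rows:
    - [[0,0,0],[0,0,0],0.6]
    - [[0,0,0],[0,0,0],0.6]
    - [[0,0,0],[0,0,0],0.6]
    - [[0,0,0],[0,0,0],0.6]
    - [[0,0,0],[0,0,0],0.6]
    - [[0,0,0],[0,0,0],0.6]
    - [[0,0,-0.015],[0,0,0],0.6]
    - [[0,0,-0.02],[0,0,0],0.6]
    - [[0,0,-0.025],[0,0,0],0.6]
    - [[0,0,-0.025],[0,0,0],0.6]
    - [[0,0,-0.025],[0,0,0],0.6]

```text
clock: 12.7
tool_pos: [0.6256, 0.0421, 0.2271]
orientation: [180.0, 0.0, 18.5]
force: [1.2, 0.2, -0.3]
opening: 0.0352
```

```bash
python3 go.py .45 .302 .2 -32.3
```

```text
t 12.7 pos [0.6256 0.0421 0.2271] ori [1.800e+02 2.000e-02 1.847e+01] F [ 1.2  0.2 -0.3] open 0.0352 j [ 21.7  16.1  -5.7   0.  -68.3  86.8]
shift tool [-0.0842 -0.3022  0.0271] turn units [2.000e-03 3.000e-03 8.461e+00]
```

>>> servo_tool:
  rows:
    - [[-0.0084,-0.0302,0],[0,0,0.85],0.73]
    - [[-0.0084,-0.0302,0],[0,0,0],0.73]
    - [[-0.0084,-0.0302,0],[0,0,0],0.73]
    - [[-0.0084,-0.0302,0],[0,0,0],0.73]

```text
clock: 13.03
tool_pos: [0.5621, 0.1513, 0.2263]
orientation: [-180.0, -0.0, 13.3]
force: [-0.3, 0.7, 0.0]
opening: 0.0242
```

```bash
python3 - <<'E'
from h import *
d=lambda a,b:np.degrees(np.arctan2(*(a-b)[::-1][0:2]))
for n,q in(("top",[[139.2,202.3],[130.4,216.9],[142.3,204.1],[133.5,218.8]]),("side",[[260.5,270.2],[275.9,278.2],[261.7,267.8],[277.1,275.7]])):
    P=plane(n,q,.084)[:,:2];print(n,d(P[0],P[1]),d(P[2],P[3]),P.mean(0))
s=optics.snapshot("side");crop("side",s,160,80,120,140,4,"s8.png",1.2);np.save("s8.npy",s)
t=optics.snapshot("top");crop("top",t,215,100,90,65,8,"t8.png",1.5);np.save("t8.npy",t)
E
python3 go.py .4457 .302 .2 -31
```

```text
top -29.56553664247664 -29.450713701416078 [0.44641738 0.30195297]
side -32.67794157373467 -32.529315490239526 [0.44530541 0.30141838]
t 13.13 pos [0.5613 0.1534 0.2265] ori [-1.7995e+02 -4.0000e-02  1.3540e+01] F [ 0.1 -0.  -0.1] open 0.0237 j [ 34.5  11.8 -11.4  -0.  -66.7  69. ]
shift tool [-0.0776 -0.1715  0.0266] turn units [-1.100e-02 -4.000e-03  7.424e+00]
```

View pics/s8.png

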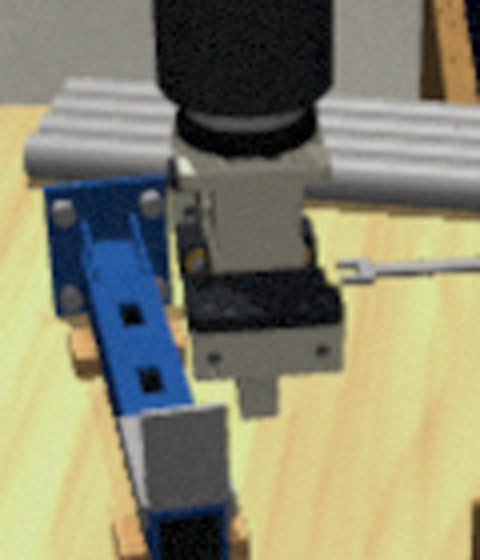

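View pics/t8.png

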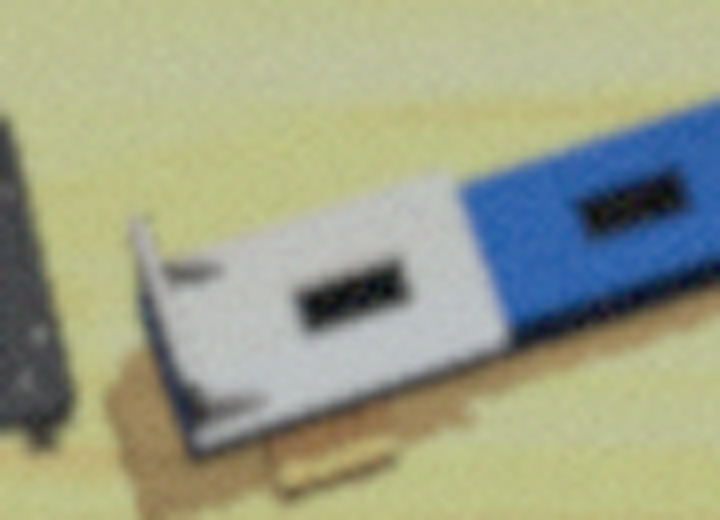

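```bash
python3 - <<'E'
from h import *
from meas import up
t=np.load("t8.npy");b=(240,125,45,35)
x,y,w,h=b;g=cv2.GaussianBlur(cv2.resize(t[y:y+h,x:x+w],None,fx=8,fy=8,interpolation=cv2.INTER_CUBIC),(0,0),3).astype(float)
a=np.radians(108.6);u=np.array([np.cos(a),np.sin(a)]);v=np.array([-u[1],u[0]])
for th in(50,70,85):
    cn,_=cv2.findContours((g.max(2)<th).astype(np.uint8),cv2.RETR_LIST,cv2.CHAIN_APPROX_NONE)
    for c in cn:
        A=cv2.contourArea(c)/64
        m=cv2.moments(c)
        if 30<A<200:
            p=up((m['m10']/m['m00'],m['m01']/m['m00']),b);P=plane("top",p,.076)[0,:2]
            if abs(p[0]-259)<5:
                Q=plane("top",up(cv2.boxPoints(cv2.minAreaRect(c)),b),.076)[:,:2]
                print(th,A,p,P,"along,lat vs top end_slot",(P-[.6455,-.0176])@u,(P-[.6455,-.0176])@v,[np.degrees(np.arctan2(*(Q[i]-Q[i-1])[::-1])).round(1) for i in range(2)],[np.linalg.norm(Q[i]-Q[i-1]).round(4) for i in range(2)])
E
```

```text
50 45.546875 [258.54148799 136.57291309] [ 0.64421682 -0.01669702] along,lat vs top end_slot 0.0012650935149037443 0.000928141632863696 [np.float64(17.2), np.float64(-72.0)] [np.float64(0.0113), np.float64(0.033)]
70 62.8359375 [258.55986831 136.57692766] [ 0.64420546 -0.01674637] along,lat vs top end_slot 0.0012219508010820215 0.0009546453437406152 [np.float64(17.7), np.float64(-71.4)] [np.float64(0.014), np.float64(0.0359)]
85 131.734375 [263.3955294  148.50495938] [ 0.61131853 -0.02947191] along,lat vs top end_slot -0.0003493259289507153 0.03618277704806679 [np.float64(20.6), np.float64(-68.8)] [np.float64(0.0138), np.float64(0.1317)]
85 76.640625 [258.56526928 136.56654774] [ 0.64423406 -0.01676108] along,lat vs top end_slot 0.0011988827616546864 0.0009322333553184403 [np.float64(17.7), np.float64(-71.4)] [np.float64(0.0162), np.float64(0.038)]
```

>>> servo_tool:
  rows:
    - [[-0.0129,-0.0285,0],[0,0,0],0.73]
    - [[-0.0129,-0.0285,0],[0,0,0],0.73]
    - [[-0.0129,-0.0285,0],[0,0,0],0.73]
    - [[-0.0129,-0.0285,0],[0,0,0],0.73]
    - [[-0.0129,-0.0285,0],[0,0,0],0.73]
    - [[-0.0129,-0.0285,0],[0,0,0],0.73]
    - [[0,0,0],[0,0,0.95],0.73]
    - [[0,0,0],[0,0,0.95],0.73]
    - [[0,0,0],[0,0,0.95],0.73]
    - [[0,0,0],[0,0,0.95],0.73]
    - [[0,0,0],[0,0,0.95],0.73]
    - [[0,0,0],[0,0,0.95],0.73]
    - [[0,0,0],[0,0,0.95],0.73]
    - [[0,0,0],[0,0,0.95],0.73]
    - [[0,0,0],[0,0,0],0.73]

```text
clock: 14.38
tool_pos: [0.4482, 0.2987, 0.226]
orientation: [180.0, -0.0, -32.5]
force: [0.1, 0.7, 1.5]
opening: 0.0233
```

```bash
python3 go.py .446 .3018 .125 -32
```

```text
t 14.38 pos [0.4482 0.2987 0.226 ] ori [179.99  -0.   -32.51] F [0.1 0.7 1.5] open 0.0233 j [ 54.5   7.7 -16.6   0.  -65.7   3. ]
shift tool [-0.0036 -0.0014  0.101 ] turn units [ 0.001 -0.    -0.085]
```

>>> servo_tool:
  rows:
    - [[-0.0036,-0.0014,0.015],[0,0,-0.085],0.73]
    - [[0,0,0.02],[0,0,0],0.73]
    - [[0,0,0.025],[0,0,0],0.73]
    - [[0,0,0.025],[0,0,0],0.73]
    - [[0,0,0.016],[0,0,0],0.73]
    - [[0,0,0],[0,0,0],0.73]
    - [[0,0,0],[0,0,0],0.73]

```text
clock: 14.97
tool_pos: [0.4457, 0.3016, 0.1248]
orientation: [179.9, -0.0, -31.6]
force: [-0.4, -0.2, 0.2]
opening: 0.0235
```

```bash
python3 go.py .446 .3018 .055 -32; python3 - <<'E'
from h import *
s=optics.snapshot("side");crop("side",s,220,180,120,130,4.6,"s9.png",1.4)
t=optics.snapshot("top");crop("top",t,100,175,110,90,6,"t9.png",1.5)
E
```

```text
t 14.97 pos [0.4457 0.3016 0.1248] ori [ 1.799e+02 -1.000e-02 -3.160e+01] F [-0.4 -0.2  0.2] open 0.0235 j [ 55.   13.  -24.5   0.  -52.6   3.4]
shift tool [ 0.0001 -0.0004  0.0698] turn units [ 0.017 -0.002  0.067]
```

View pics/s9.png

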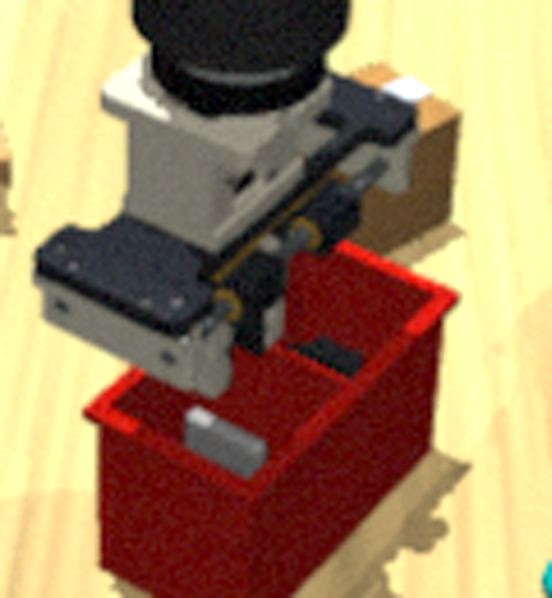

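View pics/t9.png

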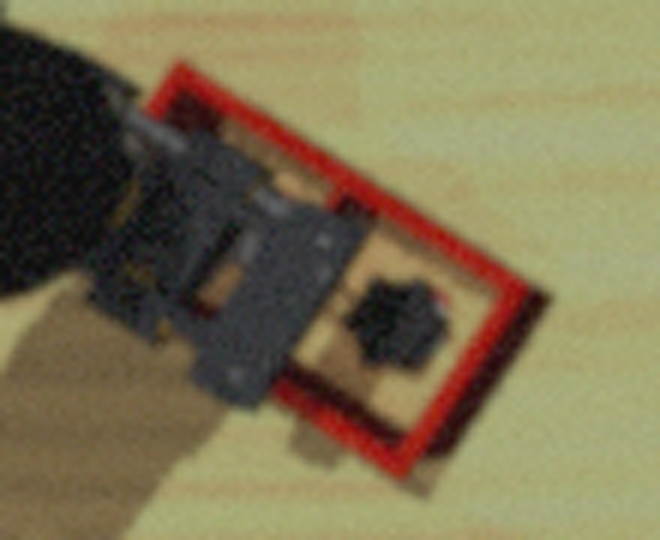

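>>> servo_tool:
  rows:
    - [[0,0,0.008],[0,0,0.06],0.73]
    - [[0,0,0.01],[0,0,0],0.73]
    - [[0,0,0.01],[0,0,0],0.73]
    - [[0,0,0.008],[0,0,0],0.73]
    - [[0,0,0.004],[0,0,0],0.73]
    - [[0,0,0],[0,0,0],0.73]

```text
clock: 15.57
tool_pos: [0.4451, 0.3014, 0.0836]
orientation: [179.9, 0.0, -32.1]
force: [0.7, 0.3, -0.4]
opening: 0.0234
```

```bash
python3 go.py .446 .3018 .055 -32; python3 - <<'E'
from h import *
s=optics.snapshot("side");crop("side",s,220,180,120,130,4.6,"s10.png",1.4)
E
```

```text
t 15.57 pos [0.4451 0.3014 0.0836] ori [ 1.7985e+02  2.0000e-02 -3.2090e+01] F [ 0.7  0.3 -0.4] open 0.0234 j [ 55.   15.8 -27.2  -0.  -47.2   2.9]
shift tool [ 0.0005 -0.0009  0.0286] turn units [ 0.024  0.003 -0.015]
```

View pics/s10.png

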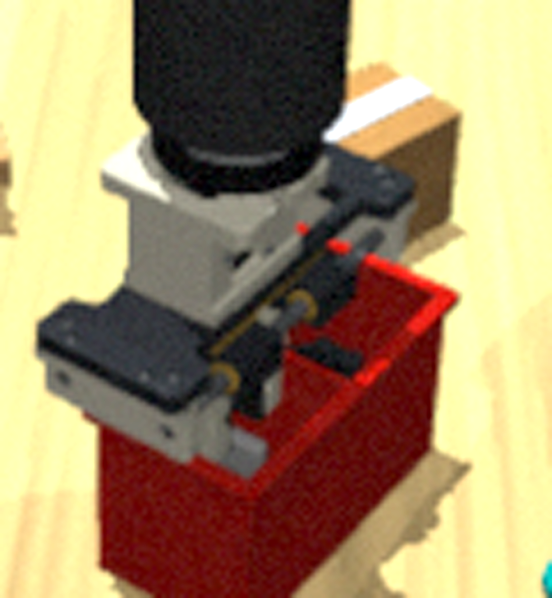

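>>> servo_tool:
  rows:
    - [[0,0,0.008],[0,0,0],0.73]
    - [[0,0,0.008],[0,0,0],0.73]
    - [[0,0,0.007],[0,0,0],0.73]
    - [[0,0,0.005],[0,0,0],0.73]
    - [[0,0,0],[0,0,0],0.73]

```text
clock: 16.03
tool_pos: [0.4451, 0.3014, 0.0556]
orientation: [179.9, 0.0, -32.1]
force: [-0.1, -0.3, 0.7]
opening: 0.0236
```

>>> servo_tool:
  rows:
    - [[0,0,0],[0,0,0],1]
    - [[0,0,0],[0,0,0],1]
    - [[0,0,0],[0,0,0],1]
    - [[0,0,0],[0,0,0],1]
    - [[0,0,0],[0,0,0],1]
    - [[0,0,0],[0,0,0],1]

```text
clock: 16.53
tool_pos: [0.4457, 0.3021, 0.0572]
orientation: [-180.0, -0.0, -32.1]
force: [-0.2, -0.0, 0.4]
opening: 0.0097
```

```bash
python3 go.py .446 .3018 .055 -32
```

```text
t 16.53 pos [0.4457 0.3021 0.0572] ori [-179.99   -0.    -32.09] F [-0.2 -0.   0.4] open 0.0097 j [ 55.   17.8 -28.7  -0.  -43.5   2.9]
shift tool [0.0004 0.0001 0.0022] turn units [-0.002 -0.    -0.015]
```

>>> servo_tool:
  rows:
    - [[0,0,-0.006],[0,0,0],1]
    - [[0,0,-0.012],[0,0,0],1]
    - [[0,0,-0.018],[0,0,0],1]
    - [[0,0,-0.02],[0,0,0],1]
    - [[0,0,-0.02],[0,0,0],1]
    - [[0,0,-0.02],[0,0,0],1]
    - [[0,0,-0.02],[0,0,0],1]
    - [[0,0,-0.02],[0,0,0],1]
    - [[0,0,-0.018],[0,0,0],1]
    - [[0,0,-0.012],[0,0,0],1]
    - [[0,0,-0.004],[0,0,0],1]
    - [[0,0,0],[0,0,0],1]

```text
clock: 17.53
tool_pos: [0.4459, 0.3024, 0.2283]
orientation: [-179.9, -0.0, -32.1]
force: [0.2, 0.2, -1.2]
opening: 0.01
```

```bash
python3 go.py .6456 -.0176 .22 -71.5; python3 - <<'E'
from h import *
s=optics.snapshot("side");crop("side",s,220,140,120,130,4.6,"s11.png",1.4)
E
```

```text
t 17.53 pos [0.4459 0.3024 0.2283] ori [-1.7987e+02 -1.0000e-02 -3.2080e+01] F [ 0.2  0.2 -1.2] open 0.01 j [ 55.    7.6 -16.5   0.  -65.8   2.9]
shift tool [0.3391 0.1651 0.008 ] turn units [-2.100e-02  6.000e-03  6.569e+00]
```

View pics/s11.png

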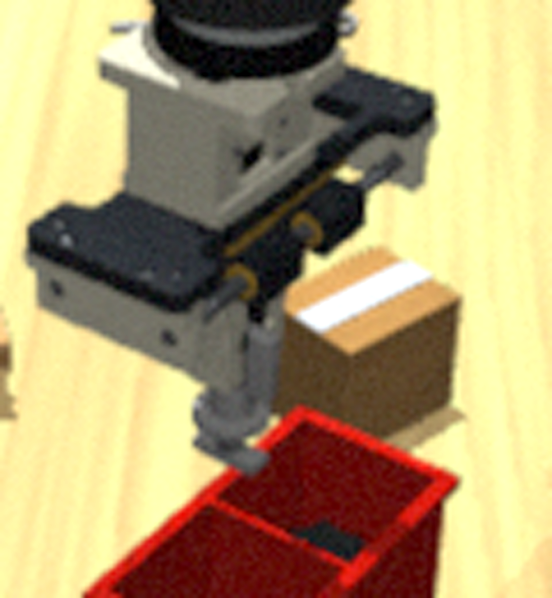

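>>> servo_tool:
  rows:
    - [[0.015,0.0073,0],[0,0,0],1]
    - [[0.0282,0.0137,0],[0,0,0],1]
    - [[0.0282,0.0137,0],[0,0,0],1]
    - [[0.0282,0.0137,0],[0,0,0],1]
    - [[0.0282,0.0137,0],[0,0,0],1]
    - [[0.0282,0.0137,0],[0,0,0],1]
    - [[0.0282,0.0137,0],[0,0,0],1]
    - [[0.0282,0.0137,0],[0,0,0],1]
    - [[0.0282,0.0137,0],[0,0,0],1]
    - [[0.0282,0.0137,0],[0,0,0],1]
    - [[0.0282,0.0137,0],[0,0,0],1]
    - [[0.0282,0.0137,0],[0,0,0],1]
    - [[0.014,0.007,0],[0,0,0],1]
    - [[0,0,0],[0,0,0.94],1]
    - [[0,0,0],[0,0,0.94],1]
    - [[0,0,0],[0,0,0.94],1]
    - [[0,0,0],[0,0,0.94],1]
    - [[0,0,0],[0,0,0.94],1]
    - [[0,0,0],[0,0,0.94],1]
    - [[0,0,0],[0,0,0.93],1]

```text
clock: 19.25
tool_pos: [0.6447, -0.0178, 0.2255]
orientation: [179.9, 0.0, -71.8]
force: [0.1, -0.0, -1.8]
opening: 0.0098
```

>>> servo_tool:
  rows:
    - [[0,0,0],[0,0,0],1]
    - [[0,0,0],[0,0,0],1]

```text
clock: 19.42
tool_pos: [0.6449, -0.0178, 0.226]
orientation: [179.9, 0.0, -71.3]
force: [-0.2, -0.7, -0.5]
opening: 0.0099
```

```bash
python3 go.py .6456 -.0176 .14 -71.4; python3 - <<'E'
from h import *
s=optics.snapshot("side");np.save("s12.npy",s);crop("side",s,165,100,75,90,6.6,"s12.png",1.4)
t=optics.snapshot("top");np.save("t12.npy",t);crop("top",t,215,100,90,65,8,"t12.png",1.5)
E
```

```text
t 19.42 pos [ 0.6449 -0.0178  0.226 ] ori [ 1.799e+02  2.000e-02 -7.133e+01] F [-0.2 -0.7 -0.5] open 0.0099 j [ 15.7  17.8  -3.3  -0.  -68.9   3. ]
shift tool [ 0.     -0.0008  0.086 ] turn units [0.016 0.003 0.011]
```

View pics/s12.png

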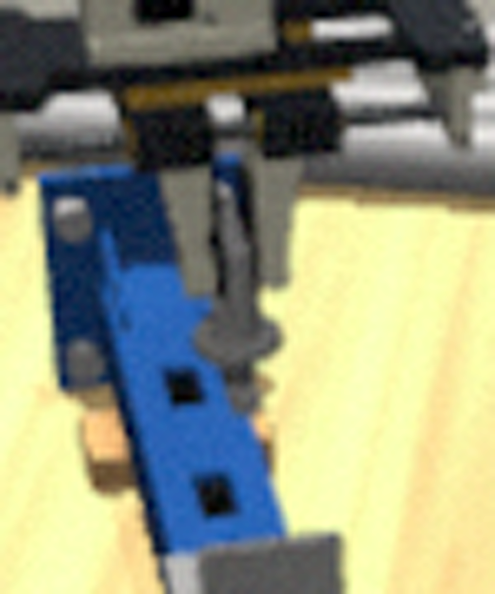

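View pics/t12.png

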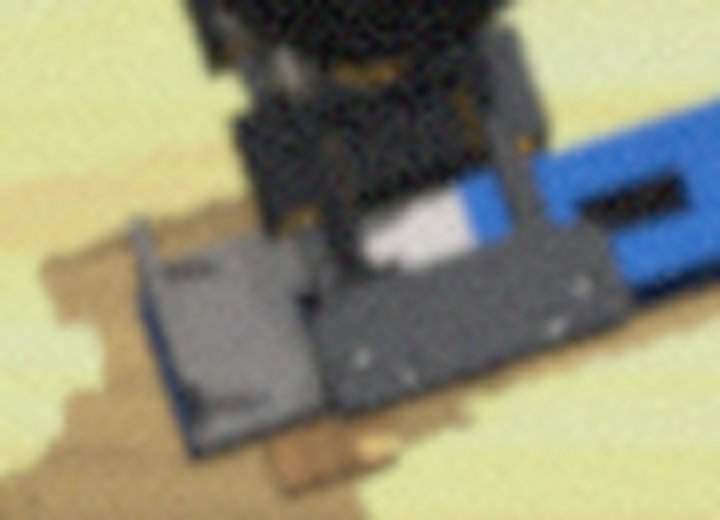

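```bash
python3 - <<'E'
from h import *
cs=lambda q:((proj("side",q)+.42-[165,100])*6.6).round(0).tolist()
u=np.array([-.319,.948]);c=np.array([.6449,-.0178]);v=np.array([-u[1],u[0]])
for al in(-.004,0,.004):
    print(al,"collar mid",cs(np.r_[c+al*u,.2018]),"collar L/R",cs(np.r_[c+al*u-.018*v,.2018]),cs(np.r_[c+al*u+.018*v,.2018]),"wing top front",cs(np.r_[c+(al+.022)*u,.2528]),"foot front bottom",cs(np.r_[c+(al+.016)*u,.1748]),"collar front",cs(np.r_[c+(al+.018)*u,.1988]))
print("tips",cs(np.r_[c-.005*v,.226]))
s=np.load("s12.npy");crop("side",s,185,120,35,45,13,"s12b.png",1.5)
E
```

```text
-0.004 collar mid [[234.0, 336.0]] collar L/R [[188.0, 341.0]] [[278.0, 331.0]] wing top front [[236.0, 246.0]] foot front bottom [[243.0, 415.0]] collar front [[241.0, 364.0]]
0 collar mid [[235.0, 341.0]] collar L/R [[190.0, 346.0]] [[280.0, 336.0]] wing top front [[237.0, 251.0]] foot front bottom [[245.0, 420.0]] collar front [[243.0, 369.0]]
0.004 collar mid [[237.0, 346.0]] collar L/R [[191.0, 351.0]] [[282.0, 341.0]] wing top front [[239.0, 255.0]] foot front bottom [[246.0, 425.0]] collar front [[244.0, 374.0]]
tips [[219.0, 288.0]]
```

View pics/s12b.png

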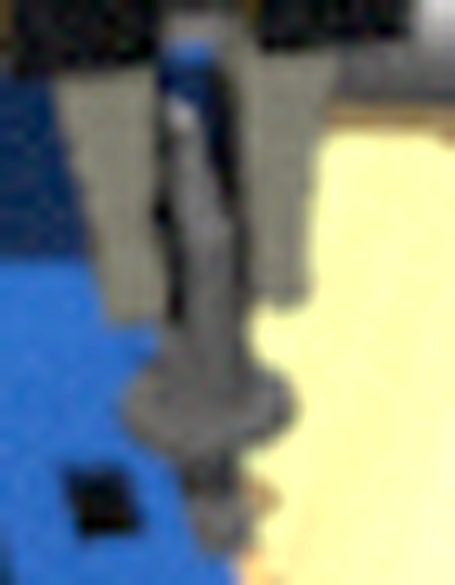

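>>> servo_tool:
  rows:
    - [[-0.0005,-0.0007,0.01],[0,0,0],1]
    - [[0,0,0.018],[0,0,0],1]
    - [[0,0,0.02],[0,0,0],1]
    - [[0,0,0.02],[0,0,0],1]
    - [[0,0,0.015],[0,0,0],1]
    - [[0,0,0.007],[0,0,0],1]
    - [[0,0,0],[0,0,0],1]
    - [[0,0,0],[0,0,0],1]

```text
clock: 20.18
tool_pos: [0.6461, -0.0173, 0.137]
orientation: [180.0, -0.0, -71.5]
force: [-0.1, -0.5, -0.7]
opening: 0.0097
```

```bash
python3 go.py .6454 -.0171 .10 -71.4; python3 - <<'E'
from h import *
s=optics.snapshot("side");crop("side",s,185,145,45,60,10,"s13.png",1.5)
t=optics.snapshot("top");crop("top",t,235,110,60,50,10,"t13.png",1.6)
E
```

```text
t 20.18 pos [ 0.6461 -0.0173  0.137 ] ori [ 1.7997e+02 -2.0000e-02 -7.1460e+01] F [-0.1 -0.5 -0.7] open 0.0097 j [ 15.7  21.7  -9.9   0.  -58.4   2.8]
shift tool [-0.0004  0.0006  0.037 ] turn units [ 0.004 -0.003 -0.01 ]
```

View pics/s13.png

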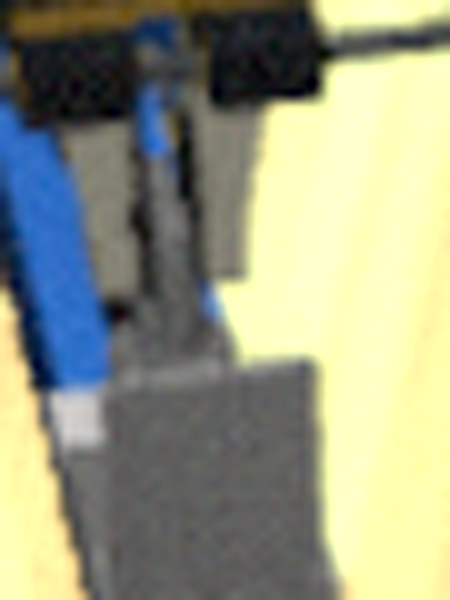

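View pics/t13.png

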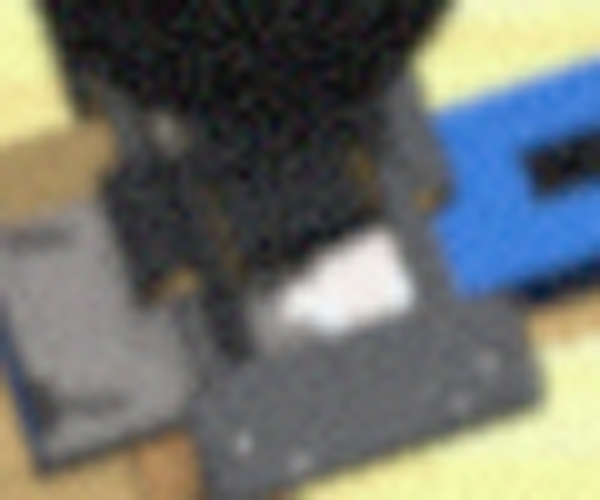

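>>> servo_tool:
  rows:
    - [[-0.0004,0.0003,0.003],[0,0,0],1]
    - [[0,0,0.003],[0,0,0],1]
    - [[0,0,0.003],[0,0,0],1]
    - [[0,0,0.002],[0,0,0],1]
    - [[0,0,0],[0,0,0],1]

```text
clock: 20.7
tool_pos: [0.6452, -0.017, 0.1255]
orientation: [180.0, 0.0, -71.5]
force: [-0.2, 0.1, -1.9]
opening: 0.0096
```

>>> servo_tool:
  rows:
    - [[0,0,0.0015],[0,0,0],1]
    - [[0,0,0.0015],[0,0,0],1]
    - [[0,0,0],[0,0,0],1]

```text
clock: 20.95
tool_pos: [0.6454, -0.0169, 0.1227]
orientation: [180.0, 0.0, -71.5]
force: [0.4, -0.1, -1.5]
opening: 0.0099
```

>>> servo_tool:
  rows:
    - [[0,0,0.0015],[0,0,0],1]
    - [[0,0,0.0015],[0,0,0],1]
    - [[0,0,0.0015],[0,0,0],1]
    - [[0,0,0.0015],[0,0,0],1]
    - [[0,0,0],[0,0,0],1]

```text
clock: 21.37
tool_pos: [0.6453, -0.017, 0.1166]
orientation: [180.0, 0.0, -71.5]
force: [0.3, 0.4, -0.8]
opening: 0.0099
```

>>> servo_tool:
  rows:
    - [[0,0,0.002],[0,0,0],1]
    - [[0,0,0.002],[0,0,0],1]
    - [[0,0,0.002],[0,0,0],1]
    - [[0,0,0],[0,0,0],1]

```text
clock: 21.7
tool_pos: [0.6453, -0.017, 0.1105]
orientation: [180.0, 0.0, -71.5]
force: [-0.1, -0.3, -1.7]
opening: 0.0099
```

>>> servo_tool:
  rows:
    - [[0,0,0.002],[0,0,0],1]
    - [[0,0,0.002],[0,0,0],1]
    - [[0,0,0.0015],[0,0,0],1]
    - [[0,0,0.001],[0,0,0],1]
    - [[0,0,0],[0,0,0],1]
    - [[0,0,0],[0,0,0],1]

```text
clock: 22.2
tool_pos: [0.6455, -0.017, 0.1045]
orientation: [180.0, -0.0, -71.5]
force: [-0.2, -1.3, -1.0]
opening: 0.0101
```

>>> servo_tool:
  rows:
    - [[0,0,0.001],[0,0,0],1]
    - [[0,0,0],[0,0,0],1]
    - [[0,0,0],[0,0,0],1]

```text
clock: 22.45
tool_pos: [0.6455, -0.0169, 0.1036]
orientation: [180.0, -0.0, -71.5]
force: [-0.5, -1.2, -1.0]
opening: 0.0097
```

>>> servo_tool:
  rows:
    - [[0,0,0.001],[0,0,0],1]
    - [[0,0,0],[0,0,0],1]
    - [[0,0,0],[0,0,0],1]

```text
clock: 22.7
tool_pos: [0.6457, -0.017, 0.1033]
orientation: [-180.0, -0.0, -71.5]
force: [-2.8, -0.6, 3.8]
opening: 0.0099
```

>>> servo_tool:
  rows:
    - [[0,0,-0.0008],[0,0,0],1]
    - [[0,0,0],[0,0,-0.5],1]
    - [[0,0,0],[0,0,-0.9],1]
    - [[0,0,0],[0,0,-0.9],1]
    - [[0,0,0],[0,0,-0.9],1]
    - [[0,0,0],[0,0,-0.9],1]

```text
clock: 23.2
tool_pos: [0.6459, -0.0169, 0.1033]
orientation: [-180.0, -0.0, -46.6]
force: [0.3, -0.4, -0.3]
opening: 0.0097
```

>>> servo_tool:
  rows:
    - [[0,0,0],[0,0,-0.9],1]
    - [[0,0,0],[0,0,-0.9],1]
    - [[0,0,0],[0,0,-0.9],1]
    - [[0,0,0],[0,0,-0.9],1]
    - [[0,0,0],[0,0,-0.9],1]
    - [[0,0,0],[0,0,-0.9],1]
    - [[0,0,0],[0,0,-0.9],1]
    - [[0,0,0],[0,0,-0.9],1]
    - [[0,0,0],[0,0,-0.9],1]
    - [[0,0,0],[0,0,-0.9],1]
    - [[0,0,0],[0,0,-0.9],1]
    - [[0,0,0],[0,0,-0.9],1]
    - [[0,0,0],[0,0,0],1]
    - [[0,0,0],[0,0,0],1]

```text
clock: 24.37
tool_pos: [0.6456, -0.017, 0.1033]
orientation: [180.0, -0.0, 17.7]
force: [0.0, 0.5, 0.3]
opening: 0.01
```

```bash
python3 go.py .6457 -.017 .10 18.6; python3 - <<'E'
from h import *
s=optics.snapshot("side");crop("side",s,165,120,75,90,6.6,"s14.png",1.5)
t=optics.snapshot("top");crop("top",t,215,95,90,70,8,"t14.png",1.6)
E
```

```text
t 24.37 pos [ 0.6456 -0.017   0.1033] ori [ 1.800e+02 -1.000e-02  1.773e+01] F [0.  0.5 0.3] open 0.01 j [ 15.8  23.4 -12.1   0.  -54.5  92. ]
shift tool [0.     0.0001 0.0033] turn units [ 0.001 -0.001 -0.145]
```

View pics/s14.png

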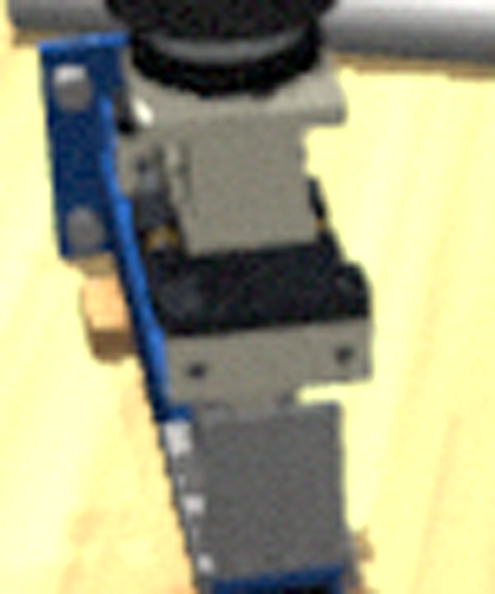

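View pics/t14.png

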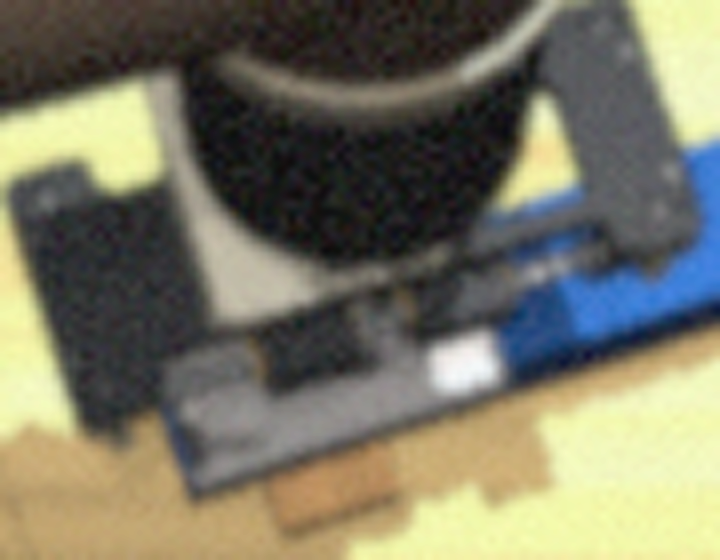

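>>> servo_tool:
  rows:
    - [[0,0,0],[0,0,-0.14],1]
    - [[0,0,0],[0,0,0],0.73]
    - [[0,0,0],[0,0,0],0.73]
    - [[0,0,0],[0,0,0],0.73]
    - [[0,0,0],[0,0,0],0.73]
    - [[0,0,0],[0,0,0],0.73]
    - [[0,0,-0.006],[0,0,0],0.73]
    - [[0,0,-0.012],[0,0,0],0.73]
    - [[0,0,-0.02],[0,0,0],0.73]
    - [[0,0,-0.025],[0,0,0],0.73]
    - [[0,0,-0.025],[0,0,0],0.73]
    - [[0,0,-0.025],[0,0,0],0.73]
    - [[0,0,-0.02],[0,0,0],0.73]

```text
clock: 25.55
tool_pos: [0.646, -0.017, 0.2401]
orientation: [180.0, -0.2, 18.7]
force: [-0.3, -0.2, 0.3]
opening: 0.024
```

```bash
python3 go.py .5 .14 .23 18.6
```

```text
t 25.55 pos [ 0.646  -0.017   0.2401] ori [ 1.7996e+02 -1.7000e-01  1.8750e+01] F [-0.3 -0.2  0.3] open 0.024 j [ 15.8  17.3  -2.2   0.  -70.3  93. ]
shift tool [-0.0879 -0.1956  0.0097] turn units [ 0.007 -0.028  0.024]
```

>>> servo_tool:
  rows:
    - [[-0.0146,-0.0326,0],[0,0,0],0.73]
    - [[-0.0146,-0.0326,0],[0,0,0],0.73]
    - [[-0.0146,-0.0326,0],[0,0,0],0.73]
    - [[-0.0146,-0.0326,0],[0,0,0],0.73]
    - [[-0.0146,-0.0326,0],[0,0,0],0.73]
    - [[-0.0146,-0.0326,0],[0,0,0],0.73]
    - [[0,0,0],[0,0,0],0.73]

```text
clock: 26.13
tool_pos: [0.4969, 0.1433, 0.2383]
orientation: [-179.9, -0.1, 18.9]
force: [0.4, 0.2, -0.8]
opening: 0.0238
```

```bash
python3 - <<'E'
from h import *
s=optics.snapshot("side");crop("side",s,165,120,75,90,6.6,"s15.png",1.5);np.save("s15.npy",s)
t=optics.snapshot("top");crop("top",t,215,95,90,70,8,"t15.png",1.6);np.save("t15.npy",t)
E
```

View pics/s15.png

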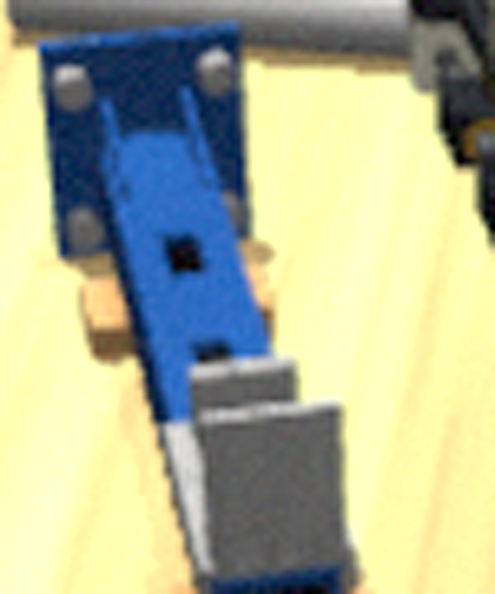

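View pics/t15.png

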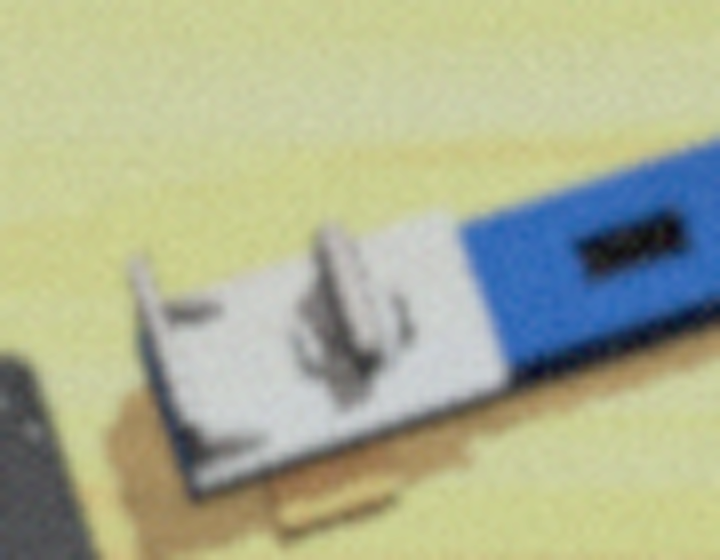

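```bash
python3 - <<'E'
from h import *
ut=np.array([[328,232],[368,345]])/8+[215,95]-.44; us=np.array([[194,371],[297,361]])/6.6+[165,120]-.42
X=tri(ut,us);print(X.round(4),X.mean(0).round(4))
for n,p in(("top",ut),("side",us)):
    P=plane(n,p,.13);print(n,P.mean(0).round(4),np.linalg.norm(P[0]-P[1]).round(4),"yaw",np.degrees(np.arctan2(*(P[1]-P[0])[1::-1])).round(1))
E
```

```text
[[ 0.6636 -0.0088  0.1307]
 [ 0.6244 -0.0213  0.1304]] [ 0.644  -0.015   0.1306]
top [ 0.6446 -0.015   0.13  ] 0.0391 yaw -161.4
side [ 0.6439 -0.0158  0.13  ] 0.0421 yaw -164.0
```

```bash
python3 -c "
from plant import ctrl
print(ctrl.close_job())"
```

```text
the job is handed in; nothing more can be done
None
```

I fitted the load stop over the end slot of the arm, with its plate at the free end. I then put the steel thumbscrew from the tub down through both slots, turned it a quarter turn and let go. I handed the job in at about 26 s; the hand-in gives no verdict.

- **Stop position:** Before the screw went in, the top camera put the stop's slot about 1.5 mm from the end slot. I did not measure it again after the quarter turn, but the last pictures show it lying flat on the arm.
- **Thumbscrew height:** The top of the wing triangulates to z = 0.1305 m, against 0.130 m with the collar seated.
- **Thumbscrew centring:** The screw's centre is within about 3 mm of the end slot.
- **Quarter turn:** The wing stands about 90° to the arm by the top view and about 87° by the side view, against the 69° (1.2 rad) needed.
- **Forces:** The screw went down without resistance until the collar touched, at 3.8 N upward.
- **Robot at hand-in:** The gripper was clear of everything.

The side camera disagreed with the robot's own position by about 1 to 2 mm, so I used an average and relied on contact force for the last few millimetres. I did not run a check on the knob screw, carton, flange and spanner at the end. The gripper came close to the spanner and carton without touching them, and I saw no sign that anything had moved.

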